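# Prop the chilled case's hood on its stay, load a jar, close up

## Task

The chilled countertop case has one free bay: lift its clear hood by the stay hanging at the front and prop the hood open, with the stay's roller foot seated in the trough of the keeper on the case's deck. While it stands propped on its own, put the small jar from the table upright on the rubber liner in the free bay (set it down, do not drop it), then take the stay off again and lower the hood gently until it is shut with the stay hanging in front. Leave the tins, the big jar and the tubs where they are.

Things in the scene. Friction and masses are not known exactly. Their poses are not given: they have to be found in the camera images.
- case: Stainless chilled countertop case, 410 mm wide (y), 200 deep, does not move. Origin: centre of its underside, on the table; x from its front (robot's side) to its back, y left, z up; 'case' points below are (x, y, z) mm in this frame. Front rail over the whole width: x -82 to -50, top z 200, underside z 165; below it the front face is set back to x -60.
- deck (a point): Case (20, 140, 200), on the flat deck at the case's left end: y 75 to 205, from the front rail to x 90. On it, y 104 to 176, the keeper, a steel trough along y: floor 5 mm over the deck, rear lip 5 thick and 10 high, front lip 6 thick and 16 high, 22 clear between. It is clamped with the front lip's rear face anywhere from x -70 to -30; this is not reported: see it or feel for it.
- well (a point): Floor of the well, case (20, -60, 140). The well spans x -50 to 90, y -195 to 75, parted by two 6 mm walls up to z 192 into three bays 86 to 89 mm wide, centred at y -150, -60 and 32.
- hood_hinge (a point): Point on the hood's hinge line, case (115, 140, 215); the line runs along the case's y. Axes turn with the hood.
- hood (a joint): Hood angle, rad: 0 shut, grows as the front edge rises, stop at 1.4; 1.04 to 1.12 on the stay. Falls shut by its weight (3 to 4 N at the front edge). The hood is a clear steel-framed shallow box 200 mm deep, 400 wide; shut, its top is at case z 267, rim z 205, front x -94.
- stay (a joint): Stay's angle to the hood, rad: hood angle minus the stay's lean; lean is 0 when it hangs plumb, positive when its foot is nearer the robot than its pivot. Swings freely.
- stay_pivot (a point): Pivot of the stay on the hood's front edge, 215 mm from the hinge line; case (-100, 140, 215) when shut. It lies between two lugs, 26 mm wide over all.
- stay_foot (a point): Axis of the roller (radius 8 mm, 40 mm long along y) at the stay's end, 200 mm from the pivot. The stay is a straight steel bar 12 mm wide along y, 8 thick. Hood shut: hangs plumb, foot at case (-100, 140, 15). Pinch it across y some 75 mm from the foot, tool tilted 40 deg; pushed up, it lifts the hood. In the trough its axis is at z 213, stay leaning 0.2 to 0.35 rad; on the deck at z 208. It slides nearly freely.
- jar: The small jar to load: upright glass jar with white cap, 56 mm diameter, 98 mm high, about 0.3 kg, on the table right of the case. Origin: centre of its underside.
- liner: Black ribbed rubber mat, 120 x 74 x 4 mm, on the floor of the free bay (any of the three). Origin: centre of its underside. With the hood propped its front edge stands about 185 mm over the rim, above the bay's middle: go in from the front with the tool tilted about 40 deg.
- tub_a: Black lidded tub, 124 x 80 x 48 mm, in another bay. Origin: centre of its underside.
- tub_b: Second tub, the same.
- tin_a: Tin, 72 mm diameter, 108 mm high, on the table. Origin: centre of its underside.
- tin_b: Tin of the same size.
- tin_c: Tin of the same size.
- big_jar: Large jar, 88 mm diameter, 150 mm high, on the table right of the case. Origin: centre of its underside.

How it is judged:
By the outcome, as a careful person would: the job done as asked, in the order asked, and still so for the second after the job is handed in, with the robot touching nothing.
It also fails if it takes over 72 s, if anything falls off the work surface, if the arm or the gripper's body presses on something with over 40 N, if the wrist force passes 120 N, or if a joint passes its speed limit or range.

## Robot

A 6-joint arm with a two-finger parallel gripper is mounted at the origin on the work surface. World frame = base frame: x ahead of the robot, y to its left, z up, the work surface at z = 0. Lengths are in m, angles in rad, forces in N, time in s.
With the tool pointing down it reaches from about 0.3 to 0.775 m from the base axis. Payload 14.6 kg.
Tool frame: the origin (TCP) lies between the finger pads; the fingertips stand 8 mm ahead of it and the grasp point (between the pads) lies 11 mm behind it; z points along the fingers, y is the direction in which the jaws open and shut (so a half turn about z gives the same grasp; the last joint's range is limited). The gripper opens to 94 mm and grips with 3 to 60 N. Pads are 16 mm wide; open, the fingers measure 119 mm over their backs; the gripper's body (75 mm by 177 mm) begins 78 mm behind the grasp point.
Start: joints at [1.085, 0.3, 1.521, -0, 1.321, -0.067], TCP at [0.224, 0.502, 0.213] pointing down, gripper open.
Joint ranges: [-3.03, 3.03], [-0.79, 2.21], [0.23, 2.52], [-1.04, 4.18], [0, 3.07], [-2.55, 2.55]. Speed limits (rad/s): [2.22, 2.22, 2.57, 3.14, 3.14, 3.14].

## Interface

Orientations are given as [roll, pitch, yaw] about the fixed x, y, z axes, in that order (R = Rz(yaw) Ry(pitch) Rx(roll)).
In Python, from station import ctrl, viewer, workorder gives the robot as it stands.
- The arm moves only by the tool play_rows, never from a script. Its argument "commands" is a list of rows, each an object of numbers: "dx", "dy", "dz": the shift along the tool's x, y, z in m; "ax", "ay", "az": the turn, a rotation vector about the tool's x, y, z in degrees. In form: [{"dx": .., "dy": .., "dz": .., "ax": .., "ay": .., "az": ..}, ...]. A call has exactly 5 rows; each row shifts and turns the pose as measured when the row begins, along the tool's axes as they then stand; what a row does not reach is not made up. A row lasts 1/12 s, in which the tool goes at most 41.7 mm and 7.16 degrees, less where a joint would pass 70% of its speed; a pose out of reach is approached as far as the arm can. A call with a gripper value outside its range is refused whole. "claw" is the opening, from 0 (shut) to 1 (fully open), set as the call begins (left out, the last holds). The fingers move at their own pace and stop on an object; "squeeze" is the grip in N (left out, the last holds). Time passes only in rows, so rows that do not move let the fingers close, or fill a call up. It gives the time, the measured TCP pose, the force and the opening at its end, in the units of the state.
- ctrl.get_obs(): the state, without advancing time (a new reading comes with each control period).
- viewer.camera(name): name is "scene" or "top" or "wrist"; returns the picture (480x640x3 uint8, red, green, blue); there is no depth.
- viewer.camera_model(name): a dict with "K" (3x3 intrinsics, pixels), "pose" (4x4, takes a point from camera to world coordinates); the wrist camera has in their place "T_tool_cam" (4x4, takes a point from camera to tool coordinates, whose origin is the TCP and whose axes are the flange's). Camera axes: x right, y down, z forward; pixel columns grow to the right and rows downward; lengths in m; the calibration is good to about 2 mm. The wrist camera is an equidistant fisheye: a pixel r from the principal point sees the ray r / f radians off the axis. A picture is of the moment at which its call begins: read the wrist's pose just before it. camera_model takes no time and is no camera call.
- workorder.hand_in(): hands the job in, once; it reports no verdict.
The state is a dict: "time_s": time; "qpos": joint angles; "joint_vel": joint speeds; "tau": joint torques, N m; "ee_pos": TCP position; "eef_rot": TCP orientation; "force": force on the tool from outside, world axes, zero at the start; "moment": the same for the moment, N m; "grip_width": finger opening in m.
Only numpy, scipy, OpenCV 4.12 (cv2) and the standard library are available. Lean on these libraries where they do the work, as an engineer would, in place of code of your own. Each camera call takes 0.05 s, during which the arm holds its last target. There are 200 camera calls.

## Working session

There is one attempt and no reset: what is moved stays moved. The work goes in short steps, Python scripts to look and compute and a tool call to move; the robot and the scene stay as the last step left them, time stands still between calls to the robot, and variables do not carry over. Pictures are saved under pics/ and viewed, about 8 in all and at most 12, crops included, and the job is handed in when it is done.

Besides the shell and the picture viewer there is one more tool, called after "Request:" as a command line: name --argument value ..., lists and objects as JSON in quotes. play_rows: Moves the arm, as the interface text tells. Its arguments: {"type":"object","properties":{"commands":{"type":"array","items":{"type":"object","properties":{"dx":{"type":"number"},"dy":{"type":"number"},"dz":{"type":"number"},"ax":{"type":"number"},"ay":{"type":"number"},"az":{"type":"number"}}}},"claw":{"type":"number"},"squeeze":{"type":"number"}},"required":["commands"]}

```bash
mkdir -p pics; ls; python3 - <<'E'
from station import ctrl, viewer
import cv2, numpy as np
o=ctrl.get_obs(); print({k:np.round(v,3) for k,v in o.items()})
for n in ("scene","top"):
    m=viewer.camera_model(n); print(n,np.round(m["K"],1).tolist(),np.round(m["pose"],4).tolist())
    cv2.imwrite(f"pics/{n}0.png",viewer.camera(n)[:,:,::-1])
m=viewer.camera_model("wrist");print({k:np.round(v,4).tolist() if not isinstance(v,str) else v for k,v in m.items()})
E
```

```text
pics
{'time_s': np.float64(0.0), 'qpos': array([ 1.085,  0.3  ,  1.522,  0.   ,  1.321, -0.067]), 'joint_vel': array([-0.001, -0.001,  0.001,  0.001,  0.   ,  0.   ]), 'tau': array([-1.0000e-03, -5.3181e+01, -3.5274e+01,  7.1000e-02,  2.4000e-02,
       -0.0000e+00]), 'ee_pos': array([0.224, 0.502, 0.213]), 'eef_rot': array([-3.14 , -0.   ,  2.723]), 'force': array([ 0.247,  0.555, -0.249]), 'moment': array([ 0.019,  0.002, -0.008]), 'grip_width': np.float64(0.094)}
scene [[492.2, 0.0, 322.7], [0.0, 492.2, 242.6], [0.0, 0.0, 1.0]] [[-0.4864, 0.7551, -0.4396, 1.2127], [0.8737, 0.4255, -0.236, 0.2913], [0.0089, -0.4989, -0.8666, 1.3932], [0.0, 0.0, 0.0, 1.0]]
top [[489.3, 0.0, 320.1], [0.0, 489.3, 237.9], [0.0, 0.0, 1.0]] [[-0.0061, -0.9985, 0.055, 0.5357], [-0.9996, 0.0044, -0.0293, -0.0123], [0.029, -0.0552, -0.9981, 1.4543], [0.0, 0.0, 0.0, 1.0]]
{'K': [[371.6483, 0.0, 322.8661], [0.0, 371.6483, 241.9197], [0.0, 0.0, 1.0]], 'T_tool_cam': [[0.0002, -0.9657, -0.2597, 0.0757], [1.0, 0.0003, -0.0001, 0.0003], [0.0002, -0.2597, 0.9657, -0.1718], [0.0, 0.0, 0.0, 1.0]]}
```

View pics/scene0.png

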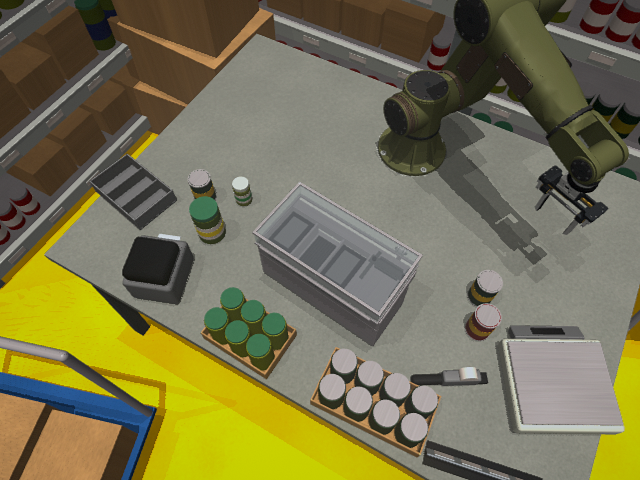

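View pics/top0.png

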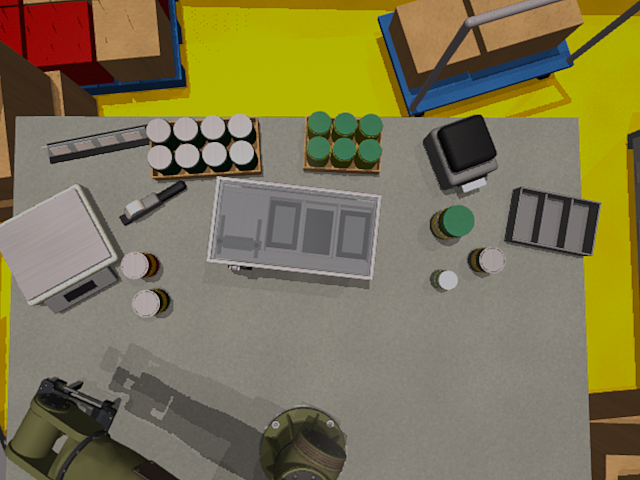

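The top view shows the case's hood with corners near (219,178), (381,195), (371,278), (209,260), and the stay at about (240,267). The small jar's white cap is at (447,280) and the big jar's green cap at (457,222). Next I'll take an enlarged crop and cast the rays.

```bash
cat > h.py <<'E'
import numpy as np, cv2
from station import ctrl, viewer
from scipy.spatial.transform import Rotation as R
def ray(n,u,v):
    m=viewer.camera_model(n);K=m["K"];T=np.array(m["pose"])
    d=T[:3,:3]@np.linalg.inv(K)@np.array([u,v,1.]); return T[:3,3],d
def onz(n,u,v,z):
    o,d=ray(n,u,v); return o+d*(z-o[2])/d[2]
def proj(n,p):
    m=viewer.camera_model(n);T=np.array(m["pose"]);c=T[:3,:3].T@(np.array(p)-T[:3,3]);q=np.array(m["K"])@c;return q[:2]/q[2]
E
python3 - <<'E'
from h import *
a=cv2.imread("pics/top0.png"); s=cv2.imread("pics/scene0.png")
b=cv2.resize(a[170:290,200:390],None,fx=4,fy=4,interpolation=cv2.INTER_CUBIC)
cv2.imwrite("pics/c1.png",b[:, :800])
P=[onz("top",*c,.267)[:2] for c in ((219,178),(381,195),(371,278),(209,260))]
print(np.round(P,4)); P=np.array(P)
print("sides",[np.linalg.norm(P[i]-P[i-1]).round(3) for i in range(4)])
for n,img in(("top",a),("scene",s)):
    hsv=cv2.cvtColor(img,cv2.COLOR_BGR2HSV)
    x0,y0,x1,y1=(430,265,465,295) if n=="top" else (228,172,255,208)
    c=img[y0:y1,x0:x1].min(2)>165
    k,l,st,ce=cv2.connectedComponentsWithStats(c.astype(np.uint8))
    for i in range(1,k):
        if st[i,4]>20: print(n,st[i],ce[i]+[x0,y0],onz(n,*(ce[i]+[x0,y0]),.098).round(4))
E
```

```text
[[ 0.7482  0.198 ]
 [ 0.7058 -0.1973]
 [ 0.5031 -0.1703]
 [ 0.549   0.2209]]
sides [np.float64(0.2), np.float64(0.397), np.float64(0.205), np.float64(0.394)]
top [  9   6  19  19 268] [447.92537313 279.60074627] [ 0.4925 -0.4077  0.098 ]
scene [  4   5  16  13 166] [239.79518072 182.75301205] [ 0.4915 -0.4062  0.098 ]
```

View pics/c1.png

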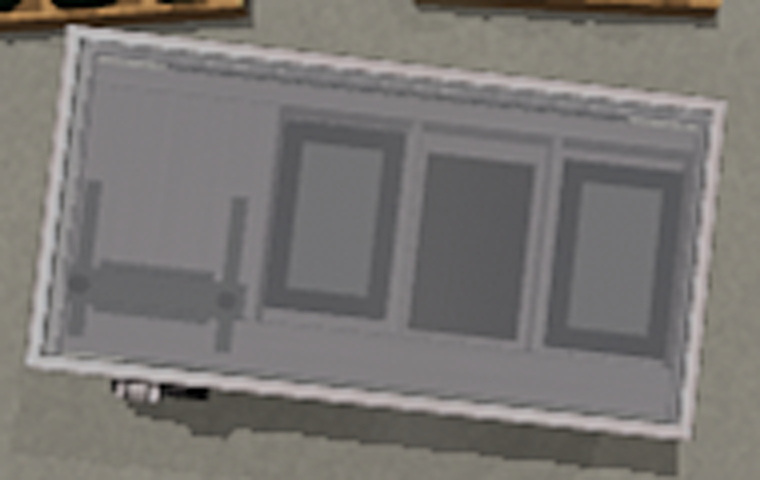

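Same view enlarged: the free bay is the middle one, with the dark liner at crop (475,245), and tubs with lids stand in the other two. The keeper lies at crop x 95–215, v 262–320, and the foot shows at (160,390).

```bash
cat >> h.py <<'E'
PSI=-0.112; O=np.array([.6205,.0132,0]); C=R.from_euler('z',PSI).as_matrix()
w=lambda x,y,z: O+C@np.array([x,y,z])/1000
cs=lambda p: C.T@(np.array(p)-O)*1000
def tool(tilt,yaw=PSI):
    t=np.radians(tilt); c,s=np.cos(yaw),np.sin(yaw)
    z=np.array([np.sin(t)*c,np.sin(t)*s,-np.cos(t)]);y=np.array([-s,c,0]);return np.stack([np.cross(y,z),y,z],1)
def cur():
    o=ctrl.get_obs(); return np.array(o["ee_pos"]),R.from_euler('xyz',o["eef_rot"]).as_matrix(),o
def stat():
    p,M,o=cur(); print("t",o["time_s"].round(2),"grasp case",cs(p-.011*M[:,2]).round(1),"tcp",p.round(4),"tilt",np.degrees(np.arccos(-M[2,2])).round(1),"F",np.round(o["force"],1),"w",round(float(o["grip_width"]),4),"q",np.round(o["qpos"],2))
def plan(g,M1,n,start=None):
    """g: world grasp point, rows from pose"""
    p,M,_=cur()
    if start is not None: p,M=start
    p1=g+.011*M1[:,2]; rv=R.from_matrix(M.T@M1).as_rotvec(degrees=True)/n; d=(p1-p)/n
    print("n",n,"rot/row",rv.round(2))
    for i in range(n):
        Mi=M@R.from_rotvec(rv*i,degrees=True).as_matrix(); print((Mi.T@d).round(4).tolist(),end=' ')
    print(); return p1,M1
def link(xf,zf=None,th=None):
    """foot x,z (case mm) -> theta, lean, grasp pt"""
    from scipy.optimize import brentq
    piv=lambda t:np.array([115-215*np.cos(t),215+215*np.sin(t)])
    f=lambda t:np.hypot(*(piv(t)-[xf,zf]))-200
    ts=np.linspace(-.05,1.5,400);v=[f(t) for t in ts]
    return [ (round(t,3),round(l,3),np.round([xf+75*np.sin(l),zf+75*np.cos(l)],1)) for t,l in [(t,np.arctan2(piv(t)[0]-xf,piv(t)[1]-zf)) for t in [brentq(f,ts[i],ts[i+1]) for i in range(399) if v[i]*v[i+1]<0]]]
E
python3 - <<'E'
from h import *
print("check scene proj hood front corners",[proj("scene",w(x,y,267)).round() .tolist() for x,y in((-94,-200),(-94,200),(106,200),(106,-200))])
for v,z in((262,210),(267,210),(313,216),(320,216)): print("keeper",v,cs(onz("top",200+155/4,170+v/4,z/1000)).round(1))
print("liner",cs(onz("top",200+475/4,170+245/4,.144)).round(1), "tin",onz("top",490,260,.108).round(3),onz("top",137,265,.108).round(3),onz("top",147,303,.108).round(3))
M=tool(40); g=w(-100,140,90)-.10*M[:,2]
plan(g,M,15)
for xf,zf in((-105,20),(-115,60),(-125,100),(-130,145),(-130,190),(-130,235),(-100,235),(-60,235),(-45,235),(-45,213)): print(xf,zf,link(xf,zf))
E
```

```text
check scene proj hood front corners [[297.0, 182.0], [419.0, 255.0], [378.0, 313.0], [252.0, 231.0]]
keeper 262 [-25.3 142.3 210. ]
keeper 267 [-28.4 142.  210. ]
keeper 313 [-57.5 137.8 216. ]
keeper 320 [-61.9 137.3 216. ]
liner [ 12.  -59.6 144. ] tin [ 0.546 -0.524  0.108] [0.538 0.447 0.108] [0.435 0.418 0.108]
n 15 rot/row [-0.41 -2.65 -1.12]
[-0.0246, -0.0133, 0.0037] [-0.0242, -0.0138, 0.0047] [-0.0237, -0.0143, 0.0057] [-0.0231, -0.0148, 0.0067] [-0.0225, -0.0153, 0.0076] [-0.0218, -0.0158, 0.0085] [-0.021, -0.0163, 0.0094] [-0.0203, -0.0168, 0.0102] [-0.0194, -0.0172, 0.011] [-0.0186, -0.0177, 0.0118] [-0.0177, -0.0181, 0.0125] [-0.0167, -0.0185, 0.0132] [-0.0157, -0.019, 0.0138] [-0.0147, -0.0194, 0.0143] [-0.0136, -0.0197, 0.0148] 
-105 20 [(0.023, np.float64(0.025), array([-103.1,   95. ]))]
-115 60 [(0.206, np.float64(0.098), array([-107.7,  134.6]))]
-125 100 [(0.385, np.float64(0.205), array([-109.7,  173.4]))]
-130 145 [(0.586, np.float64(0.335), array([-105.3,  215.8]))]
-130 190 [(0.786, np.float64(0.484), array([-95.1, 256.4]))]
-130 235 [(0.97, np.float64(0.665), array([-83.7, 294. ]))]
-100 235 [(1.058, np.float64(0.579), array([-58.9, 297.8]))]
-60 235 [(1.17, np.float64(0.473), array([-25.8, 301.7]))]
-45 235 [(1.212, np.float64(0.436), array([-13.3, 303. ]))]
-45 213 [(1.077, np.float64(0.295), array([-23.2, 284.8]))]
```

Projecting the fitted hood corners into the scene view agrees to 1–3 px. The keeper's front lip rear face comes out near case x = -53. Next I move to the pre-grasp.

Request:
play_rows --commands '[{"dx":-0.0246,"dy":-0.0133,"dz":0.004,"ax":-0.4,"ay":-2.65,"az":-1.1},{"dx":-0.0242,"dy":-0.0138,"dz":0.005,"ax":-0.4,"ay":-2.65,"az":-1.1},{"dx":-0.0237,"dy":-0.0143,"dz":0.006,"ax":-0.4,"ay":-2.65,"az":-1.1},{"dx":-0.0231,"dy":-0.0148,"dz":0.007,"ax":-0.4,"ay":-2.65,"az":-1.1},{"dx":-0.0225,"dy":-0.0153,"dz":0.008,"ax":-0.4,"ay":-2.65,"az":-1.1}]' --claw 0.6

```text
time_s: 0.52
ee_pos: [0.3106, 0.3895, 0.1915]
eef_rot: [3.12, 0.239, 2.825]
force: [1.0, 0.2, -0.2]
grip_width: 0.064
```

Request:
play_rows --commands '[{"dx":-0.0218,"dy":-0.0158,"dz":0.0085,"ax":-0.4,"ay":-2.65,"az":-1.1},{"dx":-0.021,"dy":-0.0163,"dz":0.0095,"ax":-0.4,"ay":-2.65,"az":-1.1},{"dx":-0.02,"dy":-0.0168,"dz":0.01,"ax":-0.4,"ay":-2.65,"az":-1.1},{"dx":-0.0194,"dy":-0.0172,"dz":0.011,"ax":-0.4,"ay":-2.65,"az":-1.1},{"dx":-0.0186,"dy":-0.0177,"dz":0.012,"ax":-0.4,"ay":-2.65,"az":-1.1}]'

```text
time_s: 0.93
ee_pos: [0.3994, 0.2735, 0.1733]
eef_rot: [3.123, 0.483, 2.931]
force: [2.2, 0.1, -0.1]
grip_width: 0.0562
```

Request:
play_rows --commands '[{"dx":-0.0177,"dy":-0.018,"dz":0.0125,"ax":-0.4,"ay":-2.65,"az":-1.1},{"dx":-0.0167,"dy":-0.0185,"dz":0.013,"ax":-0.4,"ay":-2.65,"az":-1.1},{"dx":-0.0157,"dy":-0.019,"dz":0.014,"ax":-0.4,"ay":-2.65,"az":-1.1},{"dx":-0.0147,"dy":-0.0194,"dz":0.0143,"ax":-0.4,"ay":-2.65,"az":-1.1},{"dx":-0.0136,"dy":-0.0197,"dz":0.0148,"ax":-0.4,"ay":-2.65,"az":-1.1}]'

```text
time_s: 1.35
ee_pos: [0.4886, 0.1587, 0.1572]
eef_rot: [-3.125, 0.724, 3.058]
force: [0.6, -0.2, 0.7]
grip_width: 0.0565
```

```bash
python3 - <<'E'
from h import *
stat(); M=tool(40); plan(w(-100,140,90)-.10*M[:,2],M,5)
cv2.imwrite("pics/w1.png",viewer.camera("wrist")[:,:,::-1])
E
```

```text
Traceback (most recent call last):
  File "h.py", line 20, in stat
    p,M,o=cur(); print("t",o["time_s"].round(2),"grasp case",cs(p-.011*M[:,2]).round(1),"tcp",p.round(4),"tilt",np.degrees(np.arccos(-M[2,2])).round(1),"F",np.round(o["force"],1),"w",round(float(o["grip_width"]),4),"q",np.round(o["qpos"],2))
                           ^^^^^^^^^^^^^^^^^
AttributeError: 'float' object has no attribute 'round'
```

```bash
sed -i 's/o\["time_s"\].round(2)/round(float(o["time_s"]),2)/' h.py; cat >> h.py <<'E'
def wray(u,v):
    p,M,_=cur(); m=viewer.camera_model("wrist");K=np.array(m["K"]);T=np.array(m["T_tool_cam"])
    a=np.array([u-K[0,2],v-K[1,2]]);r=np.hypot(*a);t=r/K[0,0]
    d=np.array([*(np.sin(t)*a/max(r,1e-9)),np.cos(t)]); return p+M@T[:3,3], M@T[:3,:3]@d
def wproj(P):
    p,M,_=cur(); m=viewer.camera_model("wrist");K=np.array(m["K"]);T=np.array(m["T_tool_cam"])
    c=T[:3,:3].T@(M.T@(np.array(P)-p)-T[:3,3]); t=np.arctan2(np.hypot(c[0],c[1]),c[2]);return K[:2,2]+K[0,0]*t*c[:2]/np.hypot(c[0],c[1])
def won(u,v,axis,val):
    """intersect wrist ray with case plane, mm"""
    o,d=wray(u,v); o=cs(o); d=C.T@d; return o+d*(val-o[axis])/d[axis]
E
python3 - <<'E'
from h import *
stat(); M=tool(40); plan(w(-100,140,90)-.10*M[:,2],M,5)
print("expect foot",wproj(w(-100,140,15)).round(),"pivot",wproj(w(-100,140,215)).round(),"mid",wproj(w(-100,140,90)).round())
cv2.imwrite("pics/w1.png",viewer.camera("wrist")[:,:,::-1])
E
```

```text
t 1.35 grasp case [-154.6  129.8  165.4] tcp [0.4886 0.1587 0.1572] tilt 41.5 F [ 0.6 -0.2  0.7] w 0.0565 q [ 0.41  0.04  2.14 -0.86  0.45 -0.37]
n 5 rot/row [0.02 0.3  0.24]
[0.0013, 0.0021, -0.0015] [0.0013, 0.0021, -0.0014] [0.0013, 0.0021, -0.0014] [0.0014, 0.002, -0.0014] [0.0014, 0.002, -0.0014] 
expect foot [336. 164.] pivot [337. 423.] mid [337. 239.]
```

View pics/w1.png

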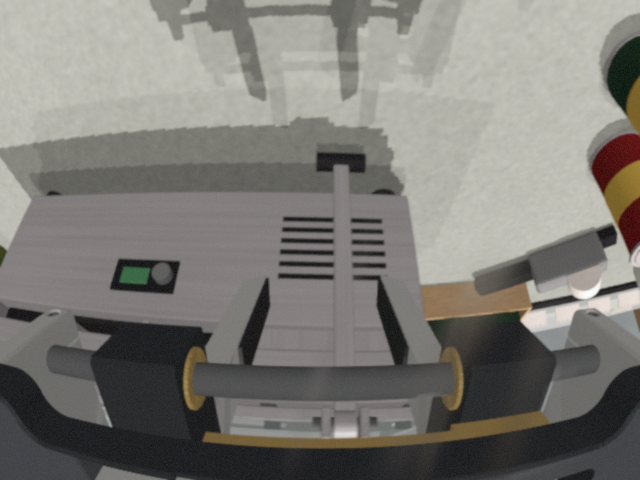

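The wrist view shows the roller foot at (340,161), predicted (336,164), the bar at u≈342 and the lugs at (345,425). That agrees with my frame apart from a few mm in y.

```bash
python3 - <<'E'
from h import *
print(won(340,161,0,-100).round(1),won(342,239,0,-100).round(1),won(344,425,0,-100).round(1))
M=tool(40); s=plan(w(-100,141.5,90)-.03*M[:,2],M,5)
plan(w(-100,141.5,90),M,5,s)
E
```

```text
[-100.   140.4   10.9] [-100.   140.8   89. ] [-100.   141.1  214.8]
n 5 rot/row [0.   0.32 0.26]
[0.0016, 0.0029, 0.0122] [0.0016, 0.0029, 0.0122] [0.0015, 0.0029, 0.0122] [0.0015, 0.0029, 0.0122] [0.0014, 0.0029, 0.0122] 
n 5 rot/row [0. 0. 0.]
[0.0, -0.0, 0.006] [0.0, -0.0, 0.006] [0.0, -0.0, 0.006] [0.0, -0.0, 0.006] [0.0, -0.0, 0.006]
```

Request:
play_rows --commands '[{"dx":0.0016,"dy":0.0026,"dz":0.0122,"ay":0.3,"az":0.25},{"dx":0.0016,"dy":0.0026,"dz":0.0122,"ay":0.3,"az":0.25},{"dx":0.0015,"dy":0.0026,"dz":0.0122,"ay":0.3,"az":0.25},{"dx":0.0015,"dy":0.0026,"dz":0.0122,"ay":0.3,"az":0.25},{"dx":0.0014,"dy":0.0026,"dz":0.0122,"ay":0.3,"az":0.25}]'

```text
validation failed for argument at $.co...
```

Request:
play_rows --commands '[{"dz":0.006},{"dz":0.006},{"dz":0.006},{"dz":0.006},{"dz":0.006}]'

```text
validation failed for argument at $.co...
```

```bash
python3 - <<'E'
from h import *
stat()
E
```

```text
t 1.4 grasp case [-153.5  127.   163.9] tcp [0.4894 0.1558 0.1556] tilt 41.6 F [-1.4  0.5 -2. ] w 0.0564 q [ 0.4   0.04  2.15 -0.87  0.44 -0.37]
```

Request:
play_rows --commands '[{"dx":0.0016,"dy":0.0028,"dz":0.0122,"ax":0,"ay":0.3,"az":0.25},{"dx":0.0016,"dy":0.0028,"dz":0.0122,"ax":0,"ay":0.3,"az":0.25},{"dx":0.0015,"dy":0.0028,"dz":0.0122,"ax":0,"ay":0.3,"az":0.25},{"dx":0.0015,"dy":0.0028,"dz":0.0122,"ax":0,"ay":0.3,"az":0.25},{"dx":0.0014,"dy":0.0028,"dz":0.0122,"ax":0,"ay":0.3,"az":0.25}]'

```text
time_s: 1.82
ee_pos: [0.5261, 0.1624, 0.1027]
eef_rot: [3.141, 0.699, 3.025]
force: [-0.0, -0.0, -0.1]
grip_width: 0.0564
```

```bash
python3 - <<'E'
from h import *
stat(); M=tool(40); plan(w(-100,141,90),M,5)
E
```

```text
t 1.82 grasp case [-117.5  137.7  111.1] tcp [0.5261 0.1624 0.1027] tilt 40.1 F [-0.  -0.  -0.1] w 0.0564 q [ 0.38  0.23  2.08 -1.02  0.37 -0.19]
n 5 rot/row [-0.03  0.01 -0.04]
[0.0, 0.0007, 0.0055] [0.0, 0.0007, 0.0055] [0.0, 0.0007, 0.0055] [0.0, 0.0007, 0.0055] [0.0, 0.0007, 0.0055]
```

Joint 4 stands at -1.02, close to its -1.04 limit. I'll use tilt 34° and a slightly more radial yaw to gain margin.

```bash
python3 - <<'E'
from h import *
M=tool(34,-.05); s=plan(w(-113,139,108),M,5); plan(w(-101,141,90)+.003*M[:,2],M,5,s)
E
```

```text
n 5 rot/row [-0.46  1.21 -0.61]
[-0.0001, 0.0003, 0.001] [-0.0001, 0.0003, 0.001] [-0.0001, 0.0003, 0.001] [-0.0001, 0.0003, 0.001] [-0.0002, 0.0003, 0.001] 
n 5 rot/row [0. 0. 0.]
[0.0, 0.0003, 0.0049] [0.0, 0.0003, 0.0049] [0.0, 0.0003, 0.0049] [0.0, 0.0003, 0.0049] [0.0, 0.0003, 0.0049]
```

Request:
play_rows --commands '[{"dx":0,"dy":0.0003,"dz":0.001,"ax":-0.46,"ay":1.2,"az":-0.6},{"dx":0,"dy":0.0003,"dz":0.001,"ax":-0.46,"ay":1.2,"az":-0.6},{"dx":0,"dy":0.0003,"dz":0.001,"ax":-0.46,"ay":1.2,"az":-0.6},{"dx":0,"dy":0.0003,"dz":0.001,"ax":-0.46,"ay":1.2,"az":-0.6},{"dx":0,"dy":0.0003,"dz":0.001,"ax":-0.46,"ay":1.2,"az":-0.6}]'

```text
time_s: 2.23
ee_pos: [0.5283, 0.1637, 0.0937]
eef_rot: [-3.141, 0.584, 3.093]
force: [-0.5, 0.0, 0.2]
grip_width: 0.0558
```

Request:
play_rows --commands '[{"dx":0,"dy":0.0003,"dz":0.005,"ax":0,"ay":0,"az":0},{"dx":0,"dy":0.0003,"dz":0.005,"ax":0,"ay":0,"az":0},{"dx":0,"dy":0.0003,"dz":0.005,"ax":0,"ay":0,"az":0},{"dx":0,"dy":0.0003,"dz":0.005,"ax":0,"ay":0,"az":0},{"dx":0,"dy":0.0003,"dz":0.004,"ax":0,"ay":0,"az":0}]'

```text
time_s: 2.65
ee_pos: [0.5427, 0.1644, 0.0717]
eef_rot: [-3.141, 0.584, 3.092]
force: [0.0, 0.1, 0.0]
grip_width: 0.0564
```

```bash
python3 - <<'E'
from h import *
stat()
E
```

```text
t 2.65 grasp case [-100.3  141.2   80.9] tcp [0.5427 0.1644 0.0717] tilt 33.5 F [0.  0.1 0. ] w 0.0564 q [ 0.32  0.31  2.   -0.65  0.34 -0.63]
```

Request:
play_rows --commands '[{"dx":0,"dy":0,"dz":0,"ax":0,"ay":0,"az":0},{"dx":0,"dy":0,"dz":0,"ax":0,"ay":0,"az":0},{"dx":0,"dy":0,"dz":0,"ax":0,"ay":0,"az":0},{"dx":0,"dy":0,"dz":0,"ax":0,"ay":0,"az":0},{"dx":0,"dy":0,"dz":0,"ax":0,"ay":0,"az":0}]' --claw 0 --squeeze 30

```text
time_s: 3.07
ee_pos: [0.5424, 0.1645, 0.0701]
eef_rot: [-3.14, 0.582, 3.093]
force: [0.8, -0.0, -1.0]
grip_width: 0.0264
```

Request:
play_rows --commands '[{"dx":0,"dy":0,"dz":0,"ax":0,"ay":0,"az":0},{"dx":0,"dy":0,"dz":0,"ax":0,"ay":0,"az":0},{"dx":0,"dy":0,"dz":0,"ax":0,"ay":0,"az":0},{"dx":0,"dy":0,"dz":0,"ax":0,"ay":0,"az":0},{"dx":0,"dy":0,"dz":0,"ax":0,"ay":0,"az":0}]'

```text
time_s: 3.48
ee_pos: [0.5425, 0.1673, 0.0709]
eef_rot: [3.139, 0.585, 3.094]
force: [0.9, 0.1, -2.6]
grip_width: 0.0117
```

```bash
cat >> h.py <<'E'
def linkg(L,xf,zf):
    """grasp at L from foot"""
    t,l,_=link(xf,zf)[-1]; return t,l,np.array([xf+L*np.sin(l),zf+L*np.cos(l)])
E
python3 - <<'E'
from h import *
stat(); p,M,_=cur(); g=cs(p-.011*M[:,2]); L=g[2]-15; yaw=np.arctan2(M[1,2],M[0,2]); print("L",L,"yaw",yaw)
s=None; t0=33.5
for xf,zf,n,tilt in((-115,60,5,30),(-127,105,5,24),(-132,150,5,19),(-132,195,5,15),(-130,238,5,12)):
    t,l,G=linkg(L,xf,zf); print(xf,zf,"th",t,"lean",l,G.round(1))
    s=plan(w(G[0],g[1],G[1]),tool(tilt,yaw),n,s)
E
```

```text
t 3.48 grasp case [-100.8  144.    80.1] tcp [0.5425 0.1673 0.0709] tilt 33.5 F [ 0.9  0.1 -2.6] w 0.0117 q [ 0.33  0.32  2.   -0.65  0.33 -0.63]
L 65.06783209440525 yaw -0.042213971672514596
-115 60 th 0.206 lean 0.098 [-108.6  124.8]
n 5 rot/row [ 0.    0.71 -0.05]
[-0.0035, 0.0001, -0.0083] [-0.0034, 0.0001, -0.0084] [-0.0033, 0.0001, -0.0084] [-0.0032, 0.0001, -0.0084] [-0.0031, 0.0001, -0.0085] 
-127 105 th 0.406 lean 0.224 [-112.5  168.4]
n 5 rot/row [0.  1.2 0. ]
[-0.0035, 0.0001, -0.008] [-0.0033, 0.0001, -0.008] [-0.0031, 0.0001, -0.0081] [-0.003, 0.0001, -0.0082] [-0.0028, 0.0001, -0.0082] 
-132 150 th 0.605 lean 0.358 [-109.2  210.9]
n 5 rot/row [ 0.  1. -0.]
[-0.0039, -0.0, -0.0075] [-0.0037, -0.0, -0.0076] [-0.0036, -0.0, -0.0076] [-0.0035, -0.0, -0.0077] [-0.0033, -0.0, -0.0078] 
-132 195 th 0.802 lean 0.51 [-100.2  251.8]
n 5 rot/row [-0.   0.8  0. ]
[-0.0042, -0.0001, -0.0071] [-0.0041, -0.0001, -0.0072] [-0.004, -0.0001, -0.0073] [-0.0039, -0.0001, -0.0073] [-0.0038, -0.0001, -0.0074] 
-130 238 th 0.981 lean 0.678 [-89.2 288.7]
n 5 rot/row [-0.   0.6 -0. ]
[-0.0039, -0.0002, -0.0066] [-0.0039, -0.0002, -0.0066] [-0.0038, -0.0002, -0.0066] [-0.0037, -0.0002, -0.0067] [-0.0036, -0.0002, -0.0067]
```

Request:
play_rows --commands '[{"dx":-0.0035,"dy":0,"dz":-0.0083,"ax":0,"ay":0.7,"az":0},{"dx":-0.0034,"dy":0,"dz":-0.0084,"ax":0,"ay":0.7,"az":0},{"dx":-0.0033,"dy":0,"dz":-0.0084,"ax":0,"ay":0.7,"az":0},{"dx":-0.0032,"dy":0,"dz":-0.0084,"ax":0,"ay":0.7,"az":0},{"dx":-0.0031,"dy":0,"dz":-0.0085,"ax":0,"ay":0.7,"az":0}]'

```text
time_s: 3.9
ee_pos: [0.5324, 0.1684, 0.1139]
eef_rot: [3.137, 0.517, 3.095]
force: [2.3, 1.7, -4.5]
grip_width: 0.0116
```

```bash
cat >> h.py <<'E'
def state_stay(L):
    """stay state from measured grasp position"""
    p,M,_=cur(); g=cs(p-.011*M[:,2]); from scipy.optimize import brentq
    f=lambda t:np.hypot(115-215*np.cos(t)-g[0],215+215*np.sin(t)-g[2])-(200-L)
    ts=np.linspace(-.1,1.5,600);v=np.array([f(t) for t in ts])
    for i in np.where(v[:-1]*v[1:]<0)[0]:
        t=brentq(f,ts[i],ts[i+1]);px,pz=115-215*np.cos(t),215+215*np.sin(t);l=np.arctan2(px-g[0],pz-g[2]); print("  th %.3f lean %.3f foot %.1f %.1f"%(t,l,px-200*np.sin(l),pz-200*np.cos(l)))
E
cat > lift.py <<'E'
from h import *
import sys,json
stat(); L=65; state_stay(L); p,M,_=cur(); y=cs(p-.011*M[:,2])[1]; s=None
for xf,zf,n,tilt in json.loads(sys.argv[1]):
    t,l,G=linkg(L,xf,zf); print(xf,zf,"th",t,"lean",l,G.round(1))
    s=plan(w(G[0],144,G[1]),tool(tilt,-.042),n,s)
E
python3 lift.py "[[-127,105,5,24],[-132,150,5,19]]"
```

```text
t 3.9 grasp case [-110.3  144.   123.5] tcp [0.5324 0.1684 0.1139] tilt 29.6 F [ 2.3  1.7 -4.5] w 0.0116 q [ 0.32  0.23  1.96 -0.38  0.49 -0.91]
  th 0.200 lean 0.108 foot -117.3 58.9
-127 105 th 0.406 lean 0.224 [-112.6  168.4]
n 5 rot/row [ 0.02  1.13 -0.04]
[-0.0038, 0.0001, -0.008] [-0.0037, 0.0, -0.0081] [-0.0035, 0.0, -0.0082] [-0.0033, 0.0, -0.0082] [-0.0032, 0.0, -0.0083] 
-132 150 th 0.605 lean 0.358 [-109.2  210.9]
n 5 rot/row [-0.  1. -0.]
[-0.0039, -0.0, -0.0075] [-0.0037, -0.0, -0.0076] [-0.0036, -0.0, -0.0076] [-0.0035, -0.0, -0.0077] [-0.0033, -0.0, -0.0078]
```

The stay follows the lift well.

Request:
play_rows --commands '[{"dx":-0.0038,"dy":0,"dz":-0.008,"ax":0,"ay":1.1,"az":0},{"dx":-0.0037,"dy":0,"dz":-0.008,"ax":0,"ay":1.1,"az":0},{"dx":-0.0035,"dy":0,"dz":-0.008,"ax":0,"ay":1.1,"az":0},{"dx":-0.0033,"dy":0,"dz":-0.008,"ax":0,"ay":1.1,"az":0},{"dx":-0.0032,"dy":0,"dz":-0.0083,"ax":0,"ay":1.1,"az":0}]'

```text
time_s: 4.32
ee_pos: [0.528, 0.1689, 0.1589]
eef_rot: [3.135, 0.414, 3.094]
force: [2.4, 2.6, -4.2]
grip_width: 0.012
```

Request:
play_rows --commands '[{"dx":-0.0039,"dy":0,"dz":-0.0075,"ax":0,"ay":1,"az":0},{"dx":-0.0037,"dy":0,"dz":-0.0076,"ax":0,"ay":1,"az":0},{"dx":-0.0036,"dy":0,"dz":-0.0076,"ax":0,"ay":1,"az":0},{"dx":-0.0035,"dy":0,"dz":-0.0077,"ax":0,"ay":1,"az":0},{"dx":-0.0033,"dy":0,"dz":-0.0078,"ax":0,"ay":1,"az":0}]'

```text
time_s: 4.73
ee_pos: [0.5294, 0.1686, 0.2018]
eef_rot: [3.132, 0.318, 3.092]
force: [1.6, 2.1, -4.1]
grip_width: 0.0115
```

```bash
python3 lift.py "[[-132,195,5,15],[-130,238,5,12],[-90,240,5,12],[-50,238,5,12],[-44,238,5,12]]"
```

```text
t 4.73 grasp case [-111.3  144.   212.2] tcp [0.5294 0.1686 0.2018] tilt 18.2 F [ 1.6  2.1 -4.1] w 0.0115 q [ 0.29  0.16  1.75 -0.12  0.93 -1.18]
  th 0.607 lean 0.378 foot -135.3 151.8
-132 195 th 0.802 lean 0.51 [-100.3  251.7]
n 5 rot/row [ 0.08  0.64 -0.08]
[-0.0044, -0.0001, -0.0068] [-0.0044, -0.0001, -0.0069] [-0.0043, -0.0001, -0.0069] [-0.0042, -0.0001, -0.007] [-0.0041, -0.0001, -0.007] 
-130 238 th 0.981 lean 0.678 [-89.2 288.6]
n 5 rot/row [0.  0.6 0. ]
[-0.0039, -0.0002, -0.0066] [-0.0039, -0.0002, -0.0066] [-0.0038, -0.0002, -0.0066] [-0.0037, -0.0002, -0.0067] [-0.0036, -0.0002, -0.0067] 
-90 240 th 1.109 lean 0.578 [-54.5 294.4]
n 5 rot/row [0. 0. 0.]
[-0.007, -0.0005, 0.0003] [-0.007, -0.0005, 0.0003] [-0.007, -0.0005, 0.0003] [-0.007, -0.0005, 0.0003] [-0.007, -0.0005, 0.0003] 
-50 238 th 1.215 lean 0.467 [-20.7 296. ]
n 5 rot/row [0. 0. 0.]
[-0.0067, -0.0005, 0.0011] [-0.0067, -0.0005, 0.0011] [-0.0067, -0.0005, 0.0011] [-0.0067, -0.0005, 0.0011] [-0.0067, -0.0005, 0.0011] 
-44 238 th 1.232 lean 0.453 [-15.6 296.4]
n 5 rot/row [0. 0. 0.]
[-0.001, -0.0001, 0.0001] [-0.001, -0.0001, 0.0001] [-0.001, -0.0001, 0.0001] [-0.001, -0.0001, 0.0001] [-0.001, -0.0001, 0.0001]
```

Request:
play_rows --commands '[{"dx":-0.0044,"dy":0,"dz":-0.0068,"ax":0,"ay":0.65,"az":0},{"dx":-0.0044,"dy":0,"dz":-0.0069,"ax":0,"ay":0.65,"az":0},{"dx":-0.0043,"dy":0,"dz":-0.0069,"ax":0,"ay":0.65,"az":0},{"dx":-0.0042,"dy":0,"dz":-0.007,"ax":0,"ay":0.65,"az":0},{"dx":-0.0041,"dy":0,"dz":-0.007,"ax":0,"ay":0.65,"az":0}]'

```text
time_s: 5.15
ee_pos: [0.5389, 0.1675, 0.2411]
eef_rot: [3.13, 0.253, 3.089]
force: [0.9, 1.6, -3.8]
grip_width: 0.0115
```

Request:
play_rows --commands '[{"dx":-0.004,"dy":0,"dz":-0.007,"ax":0,"ay":0.6,"az":0},{"dx":-0.004,"dy":0,"dz":-0.007,"ax":0,"ay":0.6,"az":0},{"dx":-0.004,"dy":0,"dz":-0.007,"ax":0,"ay":0.6,"az":0},{"dx":-0.0037,"dy":0,"dz":-0.007,"ax":0,"ay":0.6,"az":0},{"dx":-0.0036,"dy":0,"dz":-0.007,"ax":0,"ay":0.6,"az":0}]'

```text
time_s: 5.57
ee_pos: [0.5489, 0.1662, 0.2791]
eef_rot: [3.128, 0.192, 3.087]
force: [0.8, 1.6, -3.4]
grip_width: 0.0114
```

Request:
play_rows --commands '[{"dx":-0.007,"dy":-0.0005,"dz":0,"ax":0,"ay":0,"az":0},{"dx":-0.007,"dy":-0.0005,"dz":0,"ax":0,"ay":0,"az":0},{"dx":-0.007,"dy":-0.0005,"dz":0,"ax":0,"ay":0,"az":0},{"dx":-0.007,"dy":-0.0005,"dz":0,"ax":0,"ay":0,"az":0},{"dx":-0.007,"dy":-0.0005,"dz":0,"ax":0,"ay":0,"az":0}]'

```text
time_s: 5.98
ee_pos: [0.5861, 0.1619, 0.2871]
eef_rot: [3.126, 0.195, 3.085]
force: [-0.7, 2.3, -0.1]
grip_width: 0.0114
```

```bash
python3 lift.py "[[-50,238,5,12],[-40,238,5,12],[-40,224,5,12],[-43,212,5,12]]"; python3 - <<'E'
from h import *
cv2.imwrite("pics/s2.png",viewer.camera("scene")[:,:,::-1]);a=viewer.camera("top")[:,:,::-1];s=cv2.imread("pics/s2.png");W=viewer.camera("wrist")[:,:,::-1]
z=lambda i:cv2.resize(i,(400,300),interpolation=cv2.INTER_CUBIC)
cv2.imwrite("pics/m2.png",np.vstack([np.hstack([z(s[150:330,230:470]),z(a[150:300,190:390])]),np.hstack([z(W),z(W[240:,160:480])])]))
E
```

```text
t 5.98 grasp case [-52.9 143.6 297.9] tcp [0.5861 0.1619 0.2871] tilt 11.2 F [-0.7  2.3 -0.1] w 0.0114 q [ 0.23  0.28  1.39 -0.04  1.28 -1.28]
  th 1.130 lean 0.599 foot -89.5 244.2
-50 238 th 1.215 lean 0.467 [-20.7 296. ]
n 5 rot/row [ 0.14 -0.17 -0.16]
[-0.0063, -0.0003, 0.0016] [-0.0063, -0.0004, 0.0016] [-0.0062, -0.0004, 0.0016] [-0.0062, -0.0004, 0.0017] [-0.0062, -0.0004, 0.0017] 
-40 238 th 1.244 lean 0.444 [-12.1 296.7]
n 5 rot/row [0. 0. 0.]
[-0.0017, -0.0001, 0.0002] [-0.0017, -0.0001, 0.0002] [-0.0017, -0.0001, 0.0002] [-0.0017, -0.0001, 0.0002] [-0.0017, -0.0001, 0.0002] 
-40 224 th 1.157 lean 0.35 [-17.7 285.1]
n 5 rot/row [0. 0. 0.]
[0.0016, 0.0001, 0.002] [0.0016, 0.0001, 0.002] [0.0016, 0.0001, 0.002] [0.0016, 0.0001, 0.002] [0.0016, 0.0001, 0.002] 
-43 212 th 1.075 lean 0.282 [-24.9 274.4]
n 5 rot/row [0. 0. 0.]
[0.0018, 0.0001, 0.0018] [0.0018, 0.0001, 0.0018] [0.0018, 0.0001, 0.0018] [0.0018, 0.0001, 0.0018] [0.0018, 0.0001, 0.0018]
```

View pics/m2.png

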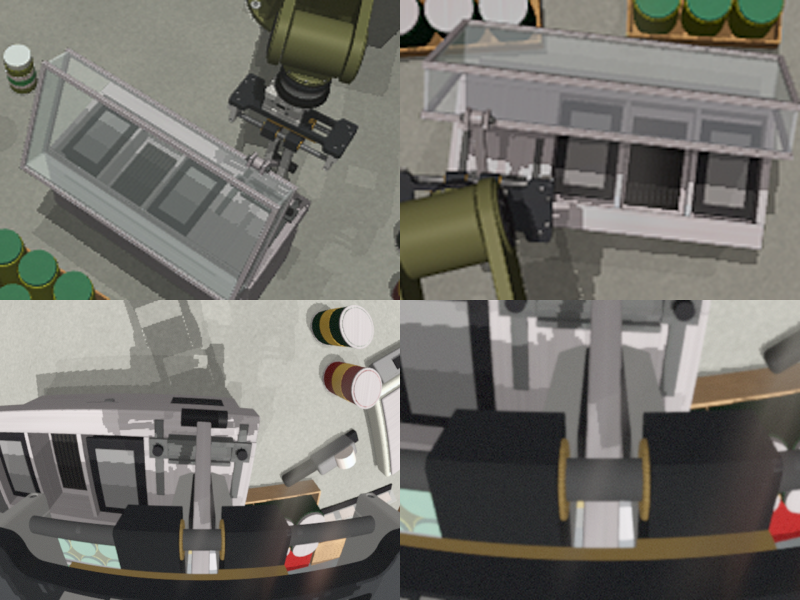

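The hood is lifted and the arm holds the stay, with the foot at about case (-90, 244). The lower-left panel, the wrist view, shows the keeper at about wrist px u 240–410, v 220–265. I'll look closer there.

```bash
python3 - <<'E'
from h import *
W=viewer.camera("wrist")[:,:,::-1]; cv2.imwrite("pics/w2.png",W)
cv2.imwrite("pics/w2c.png",cv2.resize(W[170:300,220:420],None,fx=4,fy=4,interpolation=cv2.INTER_CUBIC)); stat()
print("proj", [(x,z,(4*(wproj(w(x,140,z))-[220,170])).round().tolist()) for x,z in((-59,216),(-53,216),(-31,210),(-26,210))])
E
```

```text
t 6.18 grasp case [-53.7 143.6 297.6] tcp [0.5854 0.162  0.2868] tilt 11.1 F [-1.1  3.2  0.3] w 0.0119 q [ 0.23  0.28  1.39 -0.04  1.28 -1.28]
proj [(-59, 216, [381.0, 229.0]), (-53, 216, [380.0, 261.0]), (-31, 210, [374.0, 359.0]), (-26, 210, [372.0, 384.0])]
```

View pics/w2c.png

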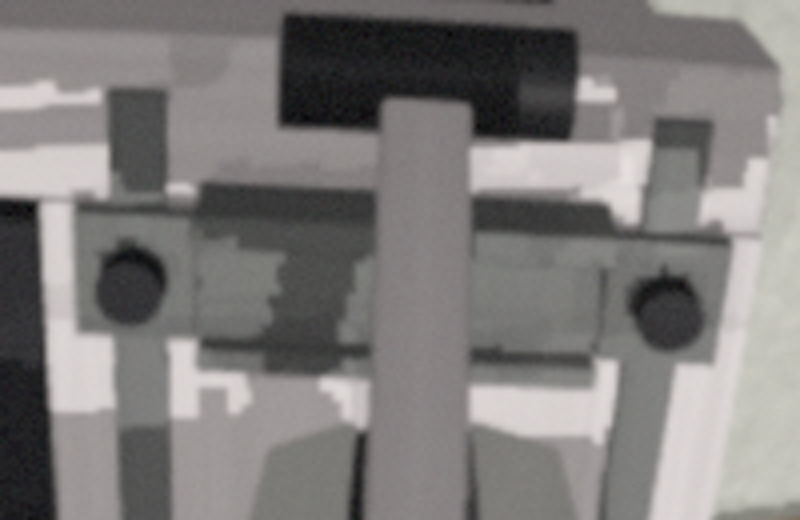

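The crop shows the keeper's front lip at v≈190–240 and its rear lip at v≈350–380. That puts the front lip's rear face at x≈-54, so the foot should sit near x≈-43.

Request:
play_rows --commands '[{"dx":-0.0063,"dy":-0.0003,"dz":0.0016,"ax":0,"ay":0,"az":0},{"dx":-0.0063,"dy":-0.0003,"dz":0.0016,"ax":0,"ay":0,"az":0},{"dx":-0.0062,"dy":-0.0003,"dz":0.0016,"ax":0,"ay":0,"az":0},{"dx":-0.0062,"dy":-0.0003,"dz":0.0016,"ax":0,"ay":0,"az":0},{"dx":-0.0062,"dy":-0.0003,"dz":0.0016,"ax":0,"ay":0,"az":0}]'

```text
time_s: 6.6
ee_pos: [0.6194, 0.158, 0.2855]
eef_rot: [3.128, 0.195, 3.086]
force: [-0.6, -0.1, 2.2]
grip_width: 0.0116
```

```bash
sed -i 's/tool(tilt,-.042)/tool(tilt,-.042) if tilt>0 else M/' lift.py; python3 lift.py "[[-42,234,5,-1],[-42,222,5,-1],[-43,213,5,-1]]"
```

```text
t 6.6 grasp case [-19.4 143.5 296.3] tcp [0.6194 0.158  0.2855] tilt 11.2 F [-0.6 -0.1  2.2] w 0.0116 q [ 0.21  0.35  1.3  -0.04  1.3  -1.3 ]
  th 1.220 lean 0.466 foot -48.6 238.2
-42 234 th 1.214 lean 0.422 [-15.4 293.3]
n 5 rot/row [0. 0. 0.]
[-0.0007, 0.0, 0.0007] [-0.0007, 0.0, 0.0007] [-0.0007, 0.0, 0.0007] [-0.0007, 0.0, 0.0007] [-0.0007, 0.0, 0.0007] 
-42 222 th 1.14 lean 0.343 [-20.1 283.2]
n 5 rot/row [0. 0. 0.]
[0.0013, 0.0, 0.0018] [0.0013, 0.0, 0.0018] [0.0013, 0.0, 0.0018] [0.0013, 0.0, 0.0018] [0.0013, 0.0, 0.0018] 
-43 213 th 1.081 lean 0.288 [-24.5 275.3]
n 5 rot/row [0. 0. 0.]
[0.0012, 0.0, 0.0014] [0.0012, 0.0, 0.0014] [0.0012, 0.0, 0.0014] [0.0012, 0.0, 0.0014] [0.0012, 0.0, 0.0014]
```

Request:
play_rows --commands '[{"dx":-0.0012,"dy":0,"dz":0.0007,"ax":0,"ay":0,"az":0},{"dx":-0.0012,"dy":0,"dz":0.0007,"ax":0,"ay":0,"az":0},{"dx":-0.0012,"dy":0,"dz":0.0007,"ax":0,"ay":0,"az":0},{"dx":0,"dy":0,"dz":0,"ax":0,"ay":0,"az":0},{"dx":0,"dy":0,"dz":0,"ax":0,"ay":0,"az":0}]'

```text
time_s: 7.02
ee_pos: [0.6252, 0.1573, 0.2836]
eef_rot: [3.128, 0.195, 3.085]
force: [-0.8, -0.1, 1.8]
grip_width: 0.012
```

Request:
play_rows --commands '[{"dx":0.0013,"dy":0,"dz":0.0018,"ax":0,"ay":0,"az":0},{"dx":0.0013,"dy":0,"dz":0.0018,"ax":0,"ay":0,"az":0},{"dx":0.0013,"dy":0,"dz":0.0018,"ax":0,"ay":0,"az":0},{"dx":0.0013,"dy":0,"dz":0.0018,"ax":0,"ay":0,"az":0},{"dx":0.0013,"dy":0,"dz":0.0018,"ax":0,"ay":0,"az":0}]'

```text
time_s: 7.43
ee_pos: [0.6198, 0.1579, 0.2735]
eef_rot: [3.128, 0.196, 3.086]
force: [-2.0, 0.5, 2.7]
grip_width: 0.0121
```

```bash
python3 lift.py "[[-43,213,5,-1]]"; python3 -c "
from h import *
W=viewer.camera('wrist')[:,:,::-1]; cv2.imwrite('pics/w3c.png',cv2.resize(W[150:300,220:420],None,fx=4,fy=4,interpolation=cv2.INTER_CUBIC))"
```

```text
t 7.43 grasp case [-19.  143.5 284.3] tcp [0.6198 0.1579 0.2735] tilt 11.3 F [-2.   0.5  2.7] w 0.0121 q [ 0.21  0.36  1.32 -0.04  1.27 -1.3 ]
  th 1.150 lean 0.348 foot -41.1 223.2
-43 213 th 1.081 lean 0.288 [-24.5 275.3]
n 5 rot/row [0. 0. 0.]
[0.0014, 0.0001, 0.0015] [0.0014, 0.0001, 0.0015] [0.0014, 0.0001, 0.0015] [0.0014, 0.0001, 0.0015] [0.0014, 0.0001, 0.0015]
```

View pics/w3c.png

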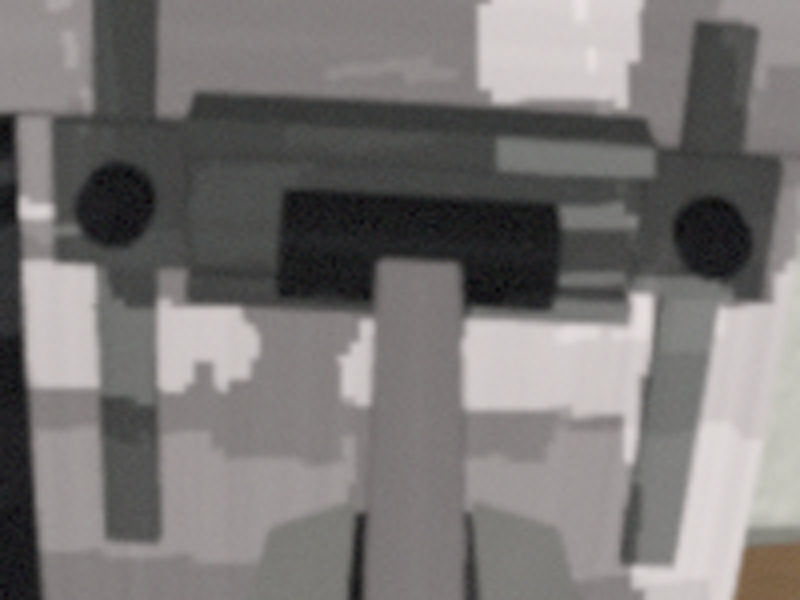

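The roller, at crop v 190–300, sits over the trough between the front lip (v≈130–170) and the rear lip (v≈275–310). It is slightly towards the rear because it is still about 10 mm high, and lowering it will centre it.

```bash
python3 - <<'E'
from h import *
f=lambda x,z:(4*(wproj(w(x,143,z))-[220,150])).round().tolist()
for x,z in((-41,223),(-43,213),(-46,213),(-60,216),(-54,216),(-32,210),(-27,210)):print(x,z,f(x,z))
E
```

```text
-41 223 [409.0, 264.0]
-43 213 [409.0, 227.0]
-46 213 [410.0, 209.0]
-60 216 [416.0, 128.0]
-54 216 [413.0, 166.0]
-32 210 [404.0, 285.0]
-27 210 [403.0, 314.0]
```

Request:
play_rows --commands '[{"dx":0.0011,"dy":0,"dz":0.0015,"ax":0,"ay":0,"az":0},{"dx":0.0011,"dy":0,"dz":0.0015,"ax":0,"ay":0,"az":0},{"dx":0.0011,"dy":0,"dz":0.0015,"ax":0,"ay":0,"az":0},{"dx":0.0011,"dy":0,"dz":0.0015,"ax":0,"ay":0,"az":0},{"dx":0.0011,"dy":0,"dz":0.0015,"ax":0,"ay":0,"az":0}]'

```text
time_s: 7.9
ee_pos: [0.6152, 0.1585, 0.264]
eef_rot: [3.128, 0.196, 3.086]
force: [-1.9, 0.4, 3.5]
grip_width: 0.0114
```

```bash
python3 lift.py "[[-43,213,5,-1],[-43,211,5,-1]]"
```

```text
t 7.9 grasp case [-23.7 143.5 274.8] tcp [0.6152 0.1585 0.264 ] tilt 11.3 F [-1.9  0.4  3.5] w 0.0114 q [ 0.21  0.35  1.35 -0.04  1.25 -1.3 ]
  th 1.080 lean 0.280 foot -41.6 212.4
-43 213 th 1.081 lean 0.288 [-24.5 275.3]
n 5 rot/row [0. 0. 0.]
[0.0001, 0.0001, -0.0001] [0.0001, 0.0001, -0.0001] [0.0001, 0.0001, -0.0001] [0.0001, 0.0001, -0.0001] [0.0001, 0.0001, -0.0001] 
-43 211 th 1.068 lean 0.276 [-25.3 273.5]
n 5 rot/row [0. 0. 0.]
[0.0002, 0.0, 0.0003] [0.0002, 0.0, 0.0003] [0.0002, 0.0, 0.0003] [0.0002, 0.0, 0.0003] [0.0002, 0.0, 0.0003]
```

Request:
play_rows --commands '[{"dx":0.0005,"dy":0,"dz":0.001,"ax":0,"ay":0,"az":0},{"dx":0.0005,"dy":0,"dz":0.001,"ax":0,"ay":0,"az":0},{"dx":0,"dy":0,"dz":0,"ax":0,"ay":0,"az":0},{"dx":0,"dy":0,"dz":0,"ax":0,"ay":0,"az":0},{"dx":0,"dy":0,"dz":0,"ax":0,"ay":0,"az":0}]'

```text
time_s: 8.32
ee_pos: [0.6149, 0.1585, 0.2633]
eef_rot: [3.128, 0.199, 3.087]
force: [-2.1, 1.3, 4.0]
grip_width: 0.012
```

```bash
python3 lift.py "[[-43,213,5,-1]]"; python3 -c "
from h import *
W=viewer.camera('wrist')[:,:,::-1]; W=cv2.resize(W[150:300,220:420],None,fx=4,fy=4,interpolation=cv2.INTER_CUBIC);cv2.imwrite('pics/w4c.png',W)
g=W[:,:,1].astype(float); print(g[120:340:8,310:360].mean(1).round(),g[120:340:8,480:540].mean(1).round())"
```

```text
t 8.32 grasp case [-24.  143.5 274.1] tcp [0.6149 0.1585 0.2633] tilt 11.4 F [-2.1  1.3  4. ] w 0.012 q [ 0.21  0.35  1.35 -0.04  1.24 -1.3 ]
  th 1.074 lean 0.275 foot -41.6 211.6
-43 213 th 1.081 lean 0.288 [-24.5 275.3]
n 5 rot/row [0. 0. 0.]
[0.0, 0.0001, -0.0003] [0.0, 0.0001, -0.0003] [0.0, 0.0001, -0.0003] [0.0, 0.0001, -0.0003] [0.0, 0.0001, -0.0003] 
[136. 128. 127. 113.  65.  57.  58.  59.  70.  70.  70.  69.  61.  31.
  23.  26.  28.  28.  33.  37.  38.  51.  47.  31.  29.  25.  40.  59.] [186. 186. 182. 180. 140.  76.  58.  58.  58.  78.  92.  87.  71.  65.
  40.  23.  23.  26.  26.  30.  33.  39.  53.  51.  38.  26.  23.  38.]
```

Foot height of about 212 fits the trough floor: the lip tops would read 218 or 224, the deck 208. I'll release gently.

Request:
play_rows --commands '[{"dx":0,"dy":0,"dz":0,"ax":0,"ay":0,"az":0},{"dx":0,"dy":0,"dz":0,"ax":0,"ay":0,"az":0},{"dx":0,"dy":0,"dz":0,"ax":0,"ay":0,"az":0},{"dx":0,"dy":0,"dz":0,"ax":0,"ay":0,"az":0},{"dx":0,"dy":0,"dz":0,"ax":0,"ay":0,"az":0}]' --claw 0.5 --squeeze 10

```text
time_s: 8.78
ee_pos: [0.6145, 0.1579, 0.2613]
eef_rot: [3.129, 0.196, 3.087]
force: [-0.3, 0.3, 1.1]
grip_width: 0.0416
```

```bash
python3 -c "
from h import *
stat()
W=viewer.camera('wrist')[:,:,::-1]; W=cv2.resize(W[150:300,220:420],None,fx=4,fy=4,interpolation=cv2.INTER_CUBIC);cv2.imwrite('pics/w5c.png',W)
f=lambda x,z:(4*(wproj(w(x,143,z))-[220,150])).round().tolist()
for x,z in((-46,213),(-60,216),(-54,216),(-32,210),(-27,210)):print(x,z,f(x,z))
"
```

```text
t 8.78 grasp case [-24.3 142.9 272.1] tcp [0.6145 0.1579 0.2613] tilt 11.2 F [-0.3  0.3  1.1] w 0.0416 q [ 0.21  0.35  1.35 -0.04  1.24 -1.3 ]
-46 213 [413.0, 269.0]
-60 216 [419.0, 187.0]
-54 216 [417.0, 226.0]
-32 210 [407.0, 346.0]
-27 210 [405.0, 376.0]
```

View pics/w5c.png

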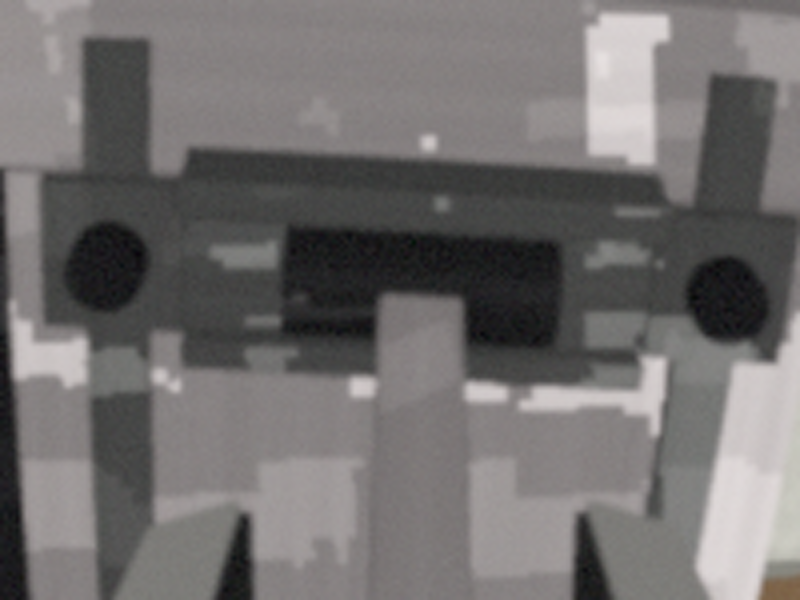

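The roller sits in the trough between both lips (crop v 230–345), the fingers are open and the hood is standing on its own. Next I back off towards the robot and go to the jar.

```bash
python3 - <<'E'
from h import *
p,M,_=cur(); g=cs(p-.011*M[:,2])
s=plan(w(-180,142,275),M,5)
J=np.array([.492,-.407,.076]); yaw=np.arctan2(J[1],J[0]); T=tool(38,yaw)
plan(J-.1*T[:,2],T,20,s)
E
```

```text
n 5 rot/row [0. 0. 0.]
[0.0304, 0.0017, -0.0066] [0.0304, 0.0017, -0.0066] [0.0304, 0.0017, -0.0066] [0.0304, 0.0017, -0.0066] [0.0304, 0.0017, -0.0066] 
n 20 rot/row [ 0.8  -1.3   1.66]
[0.0002, -0.0274, 0.0057] [-0.0005, -0.0273, 0.006] [-0.0011, -0.0272, 0.0064] [-0.0018, -0.0271, 0.0068] [-0.0024, -0.0269, 0.0073] [-0.003, -0.0267, 0.0077] [-0.0036, -0.0265, 0.0082] [-0.0042, -0.0263, 0.0086] [-0.0047, -0.026, 0.0091] [-0.0053, -0.0257, 0.0096] [-0.0058, -0.0254, 0.01] [-0.0063, -0.0251, 0.0105] [-0.0068, -0.0248, 0.011] [-0.0072, -0.0244, 0.0115] [-0.0077, -0.024, 0.012] [-0.0081, -0.0236, 0.0125] [-0.0085, -0.0232, 0.0131] [-0.0088, -0.0228, 0.0136] [-0.0092, -0.0223, 0.0141] [-0.0095, -0.0219, 0.0146]
```

Request:
play_rows --commands '[{"dx":0.015,"dy":0.001,"dz":-0.003,"ax":0,"ay":0,"az":0},{"dx":0.03,"dy":0.0017,"dz":-0.0066,"ax":0,"ay":0,"az":0},{"dx":0.035,"dy":0.002,"dz":-0.0066,"ax":0,"ay":0,"az":0},{"dx":0.035,"dy":0.002,"dz":-0.0066,"ax":0,"ay":0,"az":0},{"dx":0.03,"dy":0.0017,"dz":-0.0066,"ax":0,"ay":0,"az":0}]'

```text
time_s: 9.25
ee_pos: [0.4649, 0.1729, 0.2587]
eef_rot: [3.131, 0.193, 3.084]
force: [0.6, 1.2, 0.1]
grip_width: 0.0468
```

Request:
play_rows --commands '[{"dx":0,"dy":-0.0274,"dz":0.0057,"ax":0.8,"ay":-1.3,"az":1.66},{"dx":-0.0005,"dy":-0.0273,"dz":0.006,"ax":0.8,"ay":-1.3,"az":1.66},{"dx":-0.001,"dy":-0.0272,"dz":0.0064,"ax":0.8,"ay":-1.3,"az":1.66},{"dx":-0.0018,"dy":-0.0271,"dz":0.0068,"ax":0.8,"ay":-1.3,"az":1.66},{"dx":-0.0024,"dy":-0.027,"dz":0.0073,"ax":0.8,"ay":-1.3,"az":1.66}]' --claw 0.9

```text
time_s: 9.67
ee_pos: [0.4573, 0.0363, 0.231]
eef_rot: [-3.121, 0.316, 2.939]
force: [0.5, 0.8, 0.2]
grip_width: 0.0768
```

Request:
play_rows --commands '[{"dx":-0.003,"dy":-0.0267,"dz":0.0077,"ax":0.8,"ay":-1.3,"az":1.66},{"dx":-0.0036,"dy":-0.0265,"dz":0.0082,"ax":0.8,"ay":-1.3,"az":1.66},{"dx":-0.0042,"dy":-0.0263,"dz":0.0086,"ax":0.8,"ay":-1.3,"az":1.66},{"dx":-0.0047,"dy":-0.026,"dz":0.009,"ax":0.8,"ay":-1.3,"az":1.66},{"dx":-0.0053,"dy":-0.0257,"dz":0.0096,"ax":0.8,"ay":-1.3,"az":1.66}]'

```text
time_s: 10.08
ee_pos: [0.4535, -0.1068, 0.2019]
eef_rot: [-3.106, 0.443, 2.78]
force: [1.2, -0.0, -0.2]
grip_width: 0.0846
```

Request:
play_rows --commands '[{"dx":-0.0058,"dy":-0.0254,"dz":0.01,"ax":0.8,"ay":-1.3,"az":1.66},{"dx":-0.0063,"dy":-0.025,"dz":0.0105,"ax":0.8,"ay":-1.3,"az":1.66},{"dx":-0.0068,"dy":-0.0248,"dz":0.011,"ax":0.8,"ay":-1.3,"az":1.66},{"dx":-0.0072,"dy":-0.0244,"dz":0.0115,"ax":0.8,"ay":-1.3,"az":1.66},{"dx":-0.0077,"dy":-0.024,"dz":0.012,"ax":0.8,"ay":-1.3,"az":1.66}]'

```text
time_s: 10.5
ee_pos: [0.4488, -0.2509, 0.1736]
eef_rot: [-3.113, 0.571, 2.61]
force: [0.3, 0.9, 0.5]
grip_width: 0.0847
```

```bash
python3 - <<'E'
from h import *
stat()
J=np.array([.492,-.407,.076]); yaw=np.arctan2(J[1],J[0]); T=tool(38,yaw)
plan(J-.1*T[:,2],T,5)
W=viewer.camera("scene")[:,:,::-1];cv2.imwrite("pics/s3.png",W)
E
```

```text
t 10.5 grasp case [-146.4 -278.9  182.8] tcp [ 0.4488 -0.2509  0.1736] tilt 32.7 F [0.3 0.9 0.5] w 0.0847 q [-0.58 -0.    2.08 -0.    0.5  -1.61]
n 5 rot/row [ 0.74 -1.04  1.5 ]
[-0.0075, -0.0205, 0.0119] [-0.0078, -0.0201, 0.0123] [-0.0081, -0.0197, 0.0127] [-0.0084, -0.0194, 0.0131] [-0.0087, -0.019, 0.0135]
```

Request:
play_rows --commands '[{"dx":-0.0075,"dy":-0.0205,"dz":0.0119,"ax":0.7,"ay":-1,"az":1.5},{"dx":-0.0078,"dy":-0.02,"dz":0.0123,"ax":0.7,"ay":-1,"az":1.5},{"dx":-0.008,"dy":-0.0197,"dz":0.0127,"ax":0.7,"ay":-1,"az":1.5},{"dx":-0.0084,"dy":-0.0194,"dz":0.0131,"ax":0.7,"ay":-1,"az":1.5},{"dx":-0.0087,"dy":-0.015,"dz":0.0135,"ax":0.7,"ay":-1,"az":1.5}]'

```text
time_s: 10.97
ee_pos: [0.4499, -0.3772, 0.145]
eef_rot: [3.139, 0.666, 2.44]
force: [-0.7, -0.4, 0.8]
grip_width: 0.0845
```

Request:
play_rows --commands '[{"dx":0,"dy":0,"dz":0,"ax":0,"ay":0,"az":0},{"dx":0,"dy":0,"dz":0,"ax":0,"ay":0,"az":0},{"dx":0,"dy":0,"dz":0,"ax":0,"ay":0,"az":0},{"dx":0,"dy":0,"dz":0,"ax":0,"ay":0,"az":0},{"dx":0,"dy":0,"dz":0,"ax":0,"ay":0,"az":0}]'

```text
time_s: 11.38
ee_pos: [0.4493, -0.3779, 0.144]
eef_rot: [3.138, 0.664, 2.438]
force: [0.3, 0.9, 0.5]
grip_width: 0.0845
```

```bash
python3 - <<'E'
from h import *
stat()
J=np.array([.492,-.407,.076])
print("cap",wproj([.492,-.407,.098]).round(),"base",wproj([.492,-.407,0]).round())
W=viewer.camera("wrist")[:,:,::-1]
A=cv2.resize(viewer.camera("scene")[150:330,230:470,::-1],(400,300));B=cv2.resize(viewer.camera("top")[150:300,190:390,::-1],(400,300))
cv2.imwrite("pics/m3.png",np.vstack([np.hstack([A,B]),np.hstack([cv2.resize(W,(400,300)),np.zeros((300,400,3),np.uint8)])]))
T=tool(38,np.arctan2(J[1],J[0]));plan(J,T,5)
E
```

```text
t 11.38 grasp case [-132.1 -404.   152.7] tcp [ 0.4493 -0.3779  0.144 ] tilt 38.0 F [0.3 0.9 0.5] w 0.0845 q [-0.79  0.19  1.99  0.18  0.31 -1.8 ]
cap [330. 274.] base [328. 176.]
n 5 rot/row [-0.05  0.01 -0.11]
[0.0003, 0.0011, 0.0192] [0.0003, 0.0011, 0.0192] [0.0003, 0.001, 0.0192] [0.0003, 0.001, 0.0192] [0.0003, 0.001, 0.0192]
```

View pics/m3.png

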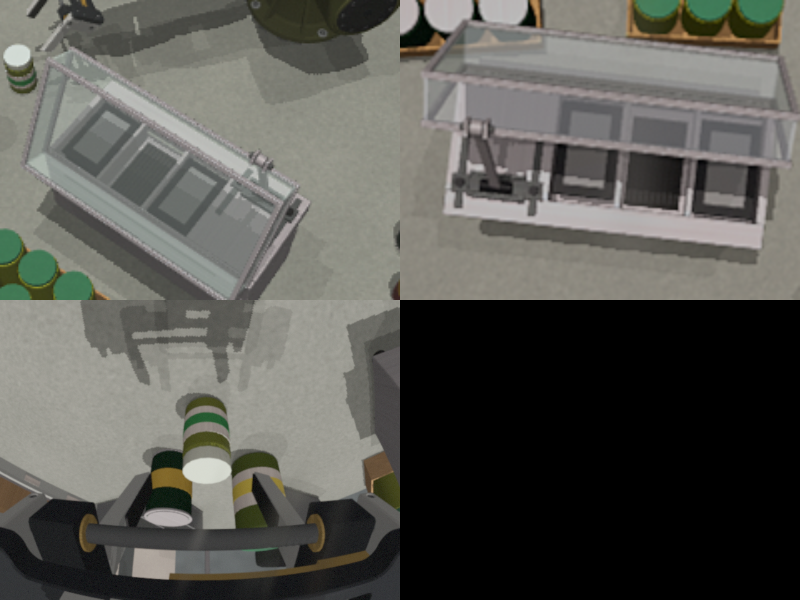

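Both outside views show the hood propped with the stay's foot in the keeper. In the wrist view the jar's cap is at about (331,272), predicted (330,274). I'm advancing and gripping.

Request:
play_rows --commands '[{"dx":0.0003,"dy":0.001,"dz":0.018,"ax":0,"ay":0,"az":0},{"dx":0.0003,"dy":0.001,"dz":0.019,"ax":0,"ay":0,"az":0},{"dx":0.0003,"dy":0.001,"dz":0.02,"ax":0,"ay":0,"az":0},{"dx":0.0003,"dy":0.001,"dz":0.019,"ax":0,"ay":0,"az":0},{"dx":0.0003,"dy":0.001,"dz":0.015,"ax":0,"ay":0,"az":0}]'

```text
time_s: 11.95
ee_pos: [0.4977, -0.4103, 0.074]
eef_rot: [3.14, 0.672, 2.441]
force: [-0.3, -0.2, 0.2]
grip_width: 0.0849
```

```bash
python3 - <<'E'
from h import *
stat()
J=np.array([.492,-.407,.076])
T=tool(38,np.arctan2(J[1],J[0]));plan(J,T,2)
for u in (624/2+190-200,690/2+190-200):print(cs(onz("top",u,245,.192)).round(1))
E
```

```text
t 11.95 grasp case [ -80.4 -430.8   82.7] tcp [ 0.4977 -0.4103  0.074 ] tilt 38.5 F [-0.3 -0.2  0.2] w 0.0849 q [-0.76  0.42  1.88  0.24  0.17 -1.85]
n 2 rot/row [-0.11  0.26 -0.22]
[0.002, -0.0006, 0.0027] [0.002, -0.0006, 0.0027] 
[-31.4 -19.4 192. ]
[ -22.3 -104.2  192. ]
```

Request:
play_rows --commands '[{"dx":0.002,"dy":-0.0005,"dz":0.003,"ax":0,"ay":0,"az":0},{"dx":0.002,"dy":-0.0005,"dz":0.003,"ax":0,"ay":0,"az":0},{"dx":0,"dy":0,"dz":0,"ax":0,"ay":0,"az":0},{"dx":0,"dy":0,"dz":0,"ax":0,"ay":0,"az":0},{"dx":0,"dy":0,"dz":0,"ax":0,"ay":0,"az":0}]' --claw 0.4 --squeeze 25

```text
time_s: 12.37
ee_pos: [0.4974, -0.4103, 0.0653]
eef_rot: [3.139, 0.67, 2.442]
force: [0.9, 0.7, -2.5]
grip_width: 0.0551
```

Request:
play_rows --commands '[{"dx":0,"dy":0,"dz":0,"ax":0,"ay":0,"az":0},{"dx":0,"dy":0,"dz":0,"ax":0,"ay":0,"az":0},{"dx":0,"dy":0,"dz":0,"ax":0,"ay":0,"az":0},{"dx":0,"dy":0,"dz":0,"ax":0,"ay":0,"az":0},{"dx":0,"dy":0,"dz":0,"ax":0,"ay":0,"az":0}]'

```text
time_s: 12.78
ee_pos: [0.4963, -0.4093, 0.0658]
eef_rot: [3.139, 0.668, 2.442]
force: [-1.1, -0.2, -4.0]
grip_width: 0.055
```

```bash
python3 - <<'E'
from h import *
stat(); p,M,_=cur(); print(p-.011*M[:,2])
# lift (world up), then swing
s=plan(p-.011*M[:,2]+np.array([-.03,0.0,.20]),M,10)
E
```

```text
t 12.78 grasp case [ -81.9 -430.    74.5] tcp [ 0.4963 -0.4093  0.0658] tilt 38.3 F [-1.1 -0.2 -4. ] w 0.055 q [-0.76  0.43  1.88  0.27  0.16 -1.88]
[ 0.49105213 -0.40494088  0.07445565]
n 10 rot/row [0. 0. 0.]
[-0.0106, -0.0019, -0.0171] [-0.0106, -0.0019, -0.0171] [-0.0106, -0.0019, -0.0171] [-0.0106, -0.0019, -0.0171] [-0.0106, -0.0019, -0.0171] [-0.0106, -0.0019, -0.0171] [-0.0106, -0.0019, -0.0171] [-0.0106, -0.0019, -0.0171] [-0.0106, -0.0019, -0.0171] [-0.0106, -0.0019, -0.0171]
```

Request:
play_rows --commands '[{"dx":-0.003,"dy":-0.0005,"dz":-0.005,"ax":0,"ay":0,"az":0},{"dx":-0.0106,"dy":-0.0019,"dz":-0.017,"ax":0,"ay":0,"az":0},{"dx":-0.0106,"dy":-0.0019,"dz":-0.017,"ax":0,"ay":0,"az":0},{"dx":-0.0106,"dy":-0.0019,"dz":-0.017,"ax":0,"ay":0,"az":0},{"dx":-0.0106,"dy":-0.0019,"dz":-0.017,"ax":0,"ay":0,"az":0}]'

```text
time_s: 13.2
ee_pos: [0.4813, -0.4077, 0.1497]
eef_rot: [3.139, 0.658, 2.442]
force: [-0.3, 0.1, -3.0]
grip_width: 0.0553
```

Request:
play_rows --commands '[{"dx":-0.0106,"dy":-0.0019,"dz":-0.017,"ax":0,"ay":0,"az":0},{"dx":-0.0106,"dy":-0.0019,"dz":-0.017,"ax":0,"ay":0,"az":0},{"dx":-0.0106,"dy":-0.0019,"dz":-0.017,"ax":0,"ay":0,"az":0},{"dx":-0.0106,"dy":-0.0019,"dz":-0.017,"ax":0,"ay":0,"az":0},{"dx":-0.0106,"dy":-0.0019,"dz":-0.017,"ax":0,"ay":0,"az":0}]'

```text
time_s: 13.62
ee_pos: [0.4649, -0.408, 0.2561]
eef_rot: [3.141, 0.657, 2.441]
force: [0.8, -0.6, -3.8]
grip_width: 0.0554
```

```bash
python3 - <<'E'
from h import *
stat(); p,M,_=cur(); print(p-.011*M[:,2])
s=plan(w(-160,-61,300),tool(38,-.08),15)
E
```

```text
t 13.62 grasp case [-113.1 -432.2  264.8] tcp [ 0.4649 -0.408   0.2561] tilt 37.6 F [ 0.8 -0.6 -3.8] w 0.0554 q [-0.81  0.11  1.78  0.12  0.6  -1.75]
[ 0.45978301 -0.40363728  0.26482346]
n 15 rot/row [-1.45 -0.02 -1.87]
[0.0116, 0.0191, -0.0119] [0.0109, 0.0198, -0.0114] [0.0103, 0.0204, -0.0109] [0.0096, 0.021, -0.0104] [0.0089, 0.0216, -0.0098] [0.0082, 0.0221, -0.0093] [0.0074, 0.0226, -0.0087] [0.0067, 0.023, -0.0081] [0.0059, 0.0234, -0.0076] [0.0051, 0.0238, -0.007] [0.0044, 0.0241, -0.0064] [0.0036, 0.0244, -0.0057] [0.0028, 0.0246, -0.0051] [0.002, 0.0248, -0.0045] [0.0011, 0.025, -0.0039]
```

Request:
play_rows --commands '[{"dx":0.0116,"dy":0.0191,"dz":-0.0119,"ax":-1.45,"ay":0,"az":-1.87},{"dx":0.0109,"dy":0.0198,"dz":-0.0114,"ax":-1.45,"ay":0,"az":-1.87},{"dx":0.0103,"dy":0.0204,"dz":-0.0109,"ax":-1.45,"ay":0,"az":-1.87},{"dx":0.0096,"dy":0.021,"dz":-0.0104,"ax":-1.45,"ay":0,"az":-1.87},{"dx":0.0089,"dy":0.0216,"dz":-0.0098,"ax":-1.45,"ay":0,"az":-1.87}]'

```text
time_s: 14.03
ee_pos: [0.4619, -0.281, 0.2752]
eef_rot: [-3.137, 0.665, 2.652]
force: [-0.0, 0.9, -4.1]
grip_width: 0.0554
```

Request:
play_rows --commands '[{"dx":0.0082,"dy":0.0221,"dz":-0.0093,"ax":-1.45,"ay":0,"az":-1.87},{"dx":0.0074,"dy":0.0226,"dz":-0.0087,"ax":-1.45,"ay":0,"az":-1.87},{"dx":0.0067,"dy":0.023,"dz":-0.008,"ax":-1.45,"ay":0,"az":-1.87},{"dx":0.0059,"dy":0.0234,"dz":-0.0076,"ax":-1.45,"ay":0,"az":-1.87},{"dx":0.005,"dy":0.0238,"dz":-0.007,"ax":-1.45,"ay":0,"az":-1.87}]'

```text
time_s: 14.45
ee_pos: [0.4573, -0.149, 0.2883]
eef_rot: [-3.133, 0.665, 2.869]
force: [0.5, -0.2, -3.4]
grip_width: 0.0554
```

Request:
play_rows --commands '[{"dx":0.0044,"dy":0.024,"dz":-0.0064,"ax":-1.45,"ay":0,"az":-1.87},{"dx":0.0036,"dy":0.0244,"dz":-0.0057,"ax":-1.45,"ay":0,"az":-1.87},{"dx":0.0028,"dy":0.0246,"dz":-0.005,"ax":-1.45,"ay":0,"az":-1.87},{"dx":0.002,"dy":0.0248,"dz":-0.0045,"ax":-1.45,"ay":0,"az":-1.87},{"dx":0.001,"dy":0.02,"dz":-0.004,"ax":-1.4,"ay":0,"az":-1.8}]'

```text
time_s: 14.87
ee_pos: [0.4509, -0.0222, 0.3014]
eef_rot: [-3.13, 0.666, 3.084]
force: [0.1, -1.6, -3.8]
grip_width: 0.0557
```

```bash
python3 - <<'E'
from h import *
stat(); M=tool(38,-.08)
s=plan(w(-80,-61,298),M,5); s=plan(w(10,-61,296),M,5,s); s=plan(w(10,-61,240),M,5,s); s=plan(w(10,-61,220),M,5,s)
E
```

```text
t 14.87 grasp case [-171.4  -54.3  310.1] tcp [ 0.4509 -0.0222  0.3014] tilt 38.1 F [ 0.1 -1.6 -3.8] w 0.0557 q [-0.16 -0.36  2.09  0.08  0.75 -1.71]
n 5 rot/row [0.02 0.03 0.2 ]
[-0.0128, -0.0022, 0.0132] [-0.0128, -0.0021, 0.0131] [-0.0128, -0.0021, 0.0131] [-0.0128, -0.002, 0.0131] [-0.0129, -0.002, 0.0131] 
n 5 rot/row [0. 0. 0.]
[-0.0139, -0.0006, 0.0114] [-0.0139, -0.0006, 0.0114] [-0.0139, -0.0006, 0.0114] [-0.0139, -0.0006, 0.0114] [-0.0139, -0.0006, 0.0114] 
n 5 rot/row [0. 0. 0.]
[0.0069, 0.0, 0.0088] [0.0069, 0.0, 0.0088] [0.0069, 0.0, 0.0088] [0.0069, 0.0, 0.0088] [0.0069, 0.0, 0.0088] 
n 5 rot/row [0. 0. 0.]
[0.0025, 0.0, 0.0032] [0.0025, 0.0, 0.0032] [0.0025, 0.0, 0.0032] [0.0025, 0.0, 0.0032] [0.0025, 0.0, 0.0032]
```

Request:
play_rows --commands '[{"dx":-0.0128,"dy":-0.0022,"dz":0.013,"ax":0,"ay":0,"az":0.2},{"dx":-0.0128,"dy":-0.002,"dz":0.013,"ax":0,"ay":0,"az":0.2},{"dx":-0.0128,"dy":-0.002,"dz":0.013,"ax":0,"ay":0,"az":0.2},{"dx":-0.0128,"dy":-0.002,"dz":0.013,"ax":0,"ay":0,"az":0.2},{"dx":-0.0128,"dy":-0.002,"dz":0.013,"ax":0,"ay":0,"az":0.2}]'

```text
time_s: 15.28
ee_pos: [0.5405, -0.0343, 0.2943]
eef_rot: [-3.141, 0.673, 3.07]
force: [-0.3, -0.6, -3.2]
grip_width: 0.0553
```

Request:
play_rows --commands '[{"dx":-0.01,"dy":0,"dz":0.008,"ax":0,"ay":0,"az":0},{"dx":-0.01,"dy":0,"dz":0.008,"ax":0,"ay":0,"az":0},{"dx":-0.01,"dy":0,"dz":0.008,"ax":0,"ay":0,"az":0},{"dx":-0.005,"dy":0,"dz":0.004,"ax":0,"ay":0,"az":0},{"dx":0,"dy":0,"dz":0,"ax":0,"ay":0,"az":0}]'

```text
time_s: 15.7
ee_pos: [0.5878, -0.0387, 0.2938]
eef_rot: [-3.14, 0.67, 3.068]
force: [0.1, 0.2, -3.6]
grip_width: 0.0554
```

```bash
python3 - <<'E'
from h import *
stat(); M=tool(38,-.08)
s=plan(w(10,-61,294),M,5); s=plan(w(10,-61,240),M,5,s)
W=viewer.camera("wrist")[:,:,::-1]; A=viewer.camera("top")[:,:,::-1]
cv2.imwrite("pics/m4.png",np.hstack([cv2.resize(W,(400,300)),cv2.resize(A[160:290,220:393],(400,300))]))
for y in(-60-43.5,-60+43.5): print("wall exp", (wproj(w(0,y,192))*[400/640,300/480]).round())
E
```

```text
t 15.7 grasp case [-33.5 -55.4 302.5] tcp [ 0.5878 -0.0387  0.2938] tilt 38.4 F [ 0.1  0.2 -3.6] w 0.0554 q [-0.15 -0.    1.81  0.07  0.66 -1.69]
n 5 rot/row [0.03 0.08 0.06]
[-0.0057, -0.0014, 0.0067] [-0.0057, -0.0014, 0.0067] [-0.0057, -0.0014, 0.0067] [-0.0057, -0.0014, 0.0067] [-0.0058, -0.0014, 0.0067] 
n 5 rot/row [0. 0. 0.]
[0.0066, 0.0, 0.0085] [0.0066, 0.0, 0.0085] [0.0066, 0.0, 0.0085] [0.0066, 0.0, 0.0085] [0.0066, 0.0, 0.0085] 
wall exp [159. 118.]
wall exp [234. 120.]
```

View pics/m4.png

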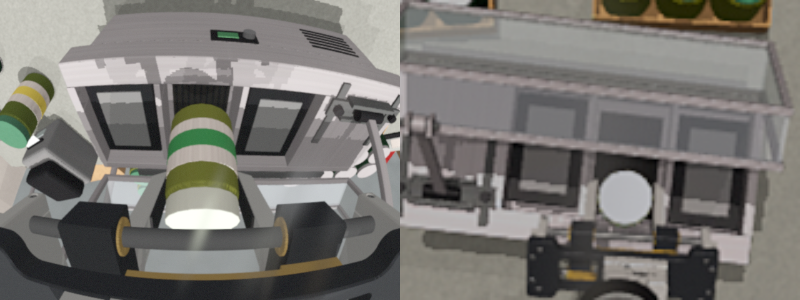

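The wrist view (left) shows the jar in line with the free bay's liner, with u≈200 for the jar base and ≈202 for the liner. The top view shows the cap at 626 between bay walls at 592 and 660, so the jar is already centred in y, and I keep y≈-56.

Request:
play_rows --commands '[{"dx":-0.0058,"dy":-0.0005,"dz":0.0067,"ax":0,"ay":0,"az":0},{"dx":-0.0058,"dy":-0.0005,"dz":0.0067,"ax":0,"ay":0,"az":0},{"dx":-0.0058,"dy":-0.0005,"dz":0.0067,"ax":0,"ay":0,"az":0},{"dx":-0.004,"dy":-0.0005,"dz":0.005,"ax":0,"ay":0,"az":0},{"dx":0,"dy":0,"dz":0,"ax":0,"ay":0,"az":0}]'

```text
time_s: 16.22
ee_pos: [0.621, -0.0433, 0.288]
eef_rot: [-3.14, 0.672, 3.068]
force: [1.0, 0.1, -3.3]
grip_width: 0.0555
```

```bash
python3 - <<'E'
from h import *
stat(); M=cur()[1]
s=plan(w(8,-57,240),M,5)
E
```

```text
t 16.22 grasp case [ -0.  -56.4 296.6] tcp [ 0.621  -0.0433  0.288 ] tilt 38.5 F [ 1.   0.1 -3.3] w 0.0555 q [-0.15  0.08  1.74  0.07  0.65 -1.69]
n 5 rot/row [0. 0. 0.]
[0.0058, -0.0002, 0.0099] [0.0058, -0.0002, 0.0099] [0.0058, -0.0002, 0.0099] [0.0058, -0.0002, 0.0099] [0.0058, -0.0002, 0.0099]
```

Request:
play_rows --commands '[{"dx":0.0055,"dy":0,"dz":0.0095,"ax":0,"ay":0,"az":0},{"dx":0.0055,"dy":0,"dz":0.0095,"ax":0,"ay":0,"az":0},{"dx":0.0055,"dy":0,"dz":0.0095,"ax":0,"ay":0,"az":0},{"dx":0.005,"dy":0,"dz":0.008,"ax":0,"ay":0,"az":0},{"dx":0.002,"dy":0,"dz":0.003,"ax":0,"ay":0,"az":0}]'

```text
time_s: 16.63
ee_pos: [0.6276, -0.044, 0.2381]
eef_rot: [-3.14, 0.672, 3.068]
force: [-0.5, -0.2, -4.5]
grip_width: 0.0554
```

```bash
python3 - <<'E'
from h import *
stat(); M=cur()[1]
s=plan(w(8,-57,219),M,10)
E
```

```text
t 16.63 grasp case [  6.6 -56.3 246.7] tcp [ 0.6276 -0.044   0.2381] tilt 38.5 F [-0.5 -0.2 -4.5] w 0.0554 q [-0.15  0.14  1.79  0.08  0.54 -1.7 ]
n 10 rot/row [0. 0. 0.]
[0.0016, -0.0001, 0.0022] [0.0016, -0.0001, 0.0022] [0.0016, -0.0001, 0.0022] [0.0016, -0.0001, 0.0022] [0.0016, -0.0001, 0.0022] [0.0016, -0.0001, 0.0022] [0.0016, -0.0001, 0.0022] [0.0016, -0.0001, 0.0022] [0.0016, -0.0001, 0.0022] [0.0016, -0.0001, 0.0022]
```

Request:
play_rows --commands '[{"dx":0.0018,"dy":0,"dz":0.0023,"ax":0,"ay":0,"az":0},{"dx":0.0018,"dy":0,"dz":0.0023,"ax":0,"ay":0,"az":0},{"dx":0.0018,"dy":0,"dz":0.0023,"ax":0,"ay":0,"az":0},{"dx":0.0018,"dy":0,"dz":0.0023,"ax":0,"ay":0,"az":0},{"dx":0.0018,"dy":0,"dz":0.0023,"ax":0,"ay":0,"az":0}]'

```text
time_s: 17.05
ee_pos: [0.6276, -0.0439, 0.2219]
eef_rot: [-3.14, 0.671, 3.068]
force: [-0.3, -0.2, -3.6]
grip_width: 0.0554
```

Request:
play_rows --commands '[{"dx":0.001,"dy":0,"dz":0.0013,"ax":0,"ay":0,"az":0},{"dx":0.001,"dy":0,"dz":0.0013,"ax":0,"ay":0,"az":0},{"dx":0.001,"dy":0,"dz":0.0013,"ax":0,"ay":0,"az":0},{"dx":0.001,"dy":0,"dz":0.0013,"ax":0,"ay":0,"az":0},{"dx":0,"dy":0,"dz":0,"ax":0,"ay":0,"az":0}]'

```text
time_s: 17.47
ee_pos: [0.6278, -0.044, 0.2149]
eef_rot: [-3.14, 0.672, 3.068]
force: [-1.0, 0.5, -4.4]
grip_width: 0.0554
```

```bash
python3 -c "
from h import *
stat()"
```

```text
t 17.47 grasp case [  6.8 -56.2 223.5] tcp [ 0.6278 -0.044   0.2149] tilt 38.5 F [-1.   0.5 -4.4] w 0.0554 q [-0.15  0.17  1.82  0.09  0.48 -1.71]
```

Request:
play_rows --commands '[{"dx":0.0006,"dy":0,"dz":0.0008,"ax":0,"ay":0,"az":0},{"dx":0.0006,"dy":0,"dz":0.0008,"ax":0,"ay":0,"az":0},{"dx":0.0006,"dy":0,"dz":0.0008,"ax":0,"ay":0,"az":0},{"dx":0.0006,"dy":0,"dz":0.0008,"ax":0,"ay":0,"az":0},{"dx":0,"dy":0,"dz":0,"ax":0,"ay":0,"az":0}]'

```text
time_s: 17.88
ee_pos: [0.628, -0.044, 0.2108]
eef_rot: [-3.14, 0.673, 3.068]
force: [0.4, -0.2, -4.1]
grip_width: 0.0555
```

```bash
python3 -c "
from h import *
stat()"
```

```text
t 17.88 grasp case [  7.  -56.3 219.4] tcp [ 0.628  -0.044   0.2108] tilt 38.6 F [ 0.4 -0.2 -4.1] w 0.0555 q [-0.15  0.18  1.82  0.1   0.47 -1.71]
```

Request:
play_rows --commands '[{"dx":0.0005,"dy":0,"dz":0.0006,"ax":0,"ay":0,"az":0},{"dx":0.0005,"dy":0,"dz":0.0006,"ax":0,"ay":0,"az":0},{"dx":0,"dy":0,"dz":0,"ax":0,"ay":0,"az":0},{"dx":0,"dy":0,"dz":0,"ax":0,"ay":0,"az":0},{"dx":0,"dy":0,"dz":0,"ax":0,"ay":0,"az":0}]'

```text
time_s: 18.3
ee_pos: [0.6281, -0.044, 0.2093]
eef_rot: [-3.14, 0.673, 3.068]
force: [-1.0, -0.8, -4.8]
grip_width: 0.0552
```

```bash
python3 -c "
from h import *
stat()"
```

```text
t 18.3 grasp case [  7.1 -56.3 217.9] tcp [ 0.6281 -0.044   0.2093] tilt 38.6 F [-1.  -0.8 -4.8] w 0.0552 q [-0.15  0.18  1.82  0.1   0.47 -1.71]
```

Request:
play_rows --commands '[{"dx":0.0006,"dy":0,"dz":0.0008,"ax":0,"ay":0,"az":0},{"dx":0.0006,"dy":0,"dz":0.0008,"ax":0,"ay":0,"az":0},{"dx":0,"dy":0,"dz":0,"ax":0,"ay":0,"az":0},{"dx":0,"dy":0,"dz":0,"ax":0,"ay":0,"az":0},{"dx":0,"dy":0,"dz":0,"ax":0,"ay":0,"az":0}]'

```text
time_s: 18.72
ee_pos: [0.6292, -0.0441, 0.2093]
eef_rot: [-3.139, 0.678, 3.068]
force: [0.1, -0.3, -1.3]
grip_width: 0.0554
```

Request:
play_rows --commands '[{"dx":0.0006,"dy":0,"dz":0.0008,"ax":0,"ay":0,"az":0},{"dx":0,"dy":0,"dz":0,"ax":0,"ay":0,"az":0},{"dx":0,"dy":0,"dz":0,"ax":0,"ay":0,"az":0},{"dx":0,"dy":0,"dz":0,"ax":0,"ay":0,"az":0},{"dx":0,"dy":0,"dz":0,"ax":0,"ay":0,"az":0}]'

```text
time_s: 19.13
ee_pos: [0.6297, -0.0442, 0.2092]
eef_rot: [-3.139, 0.68, 3.068]
force: [-1.3, 0.2, 1.6]
grip_width: 0.0551
```

The jar is on the liner: height stopped and Fz rose from -4.8 to +1.6. I'm releasing it and backing out along the tool.

Request:
play_rows --commands '[{"dx":0,"dy":0,"dz":0,"ax":0,"ay":0,"az":0},{"dx":0,"dy":0,"dz":0,"ax":0,"ay":0,"az":0},{"dx":0,"dy":0,"dz":0,"ax":0,"ay":0,"az":0},{"dx":0,"dy":0,"dz":0,"ax":0,"ay":0,"az":0},{"dx":0,"dy":0,"dz":0,"ax":0,"ay":0,"az":0}]' --claw 0.85

```text
time_s: 19.55
ee_pos: [0.6299, -0.0443, 0.2092]
eef_rot: [-3.139, 0.68, 3.068]
force: [0.3, 0.6, 0.3]
grip_width: 0.0792
```

Request:
play_rows --commands '[{"dx":0,"dy":0,"dz":-0.01,"ax":0,"ay":0,"az":0},{"dx":0,"dy":0,"dz":-0.02,"ax":0,"ay":0,"az":0},{"dx":0,"dy":0,"dz":-0.03,"ax":0,"ay":0,"az":0},{"dx":0,"dy":0,"dz":-0.03,"ax":0,"ay":0,"az":0},{"dx":0,"dy":0,"dz":-0.03,"ax":0,"ay":0,"az":0}]'

```text
time_s: 19.97
ee_pos: [0.5508, -0.0381, 0.301]
eef_rot: [-3.14, 0.67, 3.068]
force: [0.2, 0.4, 1.2]
grip_width: 0.0799
```

```bash
python3 - <<'E'
from h import *
stat(); p,M,_=cur()
s=plan(w(-170,-30,300),tool(25,-.05),5)
s=plan(w(-140,143,285),tool(12,-.042),10,s)
A=viewer.camera("top")[:,:,::-1];B=viewer.camera("scene")[:,:,::-1]
cv2.imwrite("pics/m5.png",np.hstack([cv2.resize(B[150:330,230:470],(400,300)),cv2.resize(A[160:290,205:378],(400,300))]))
E
```

```text
t 19.97 grasp case [-70.4 -59.1 309.6] tcp [ 0.5508 -0.0381  0.301 ] tilt 38.4 F [0.2 0.4 1.2] w 0.0799 q [-0.16 -0.1   1.88  0.08  0.69 -1.7 ]
n 5 rot/row [-0.16  2.68 -0.23]
[0.0171, 0.0066, -0.0108] [0.0176, 0.0067, -0.01] [0.018, 0.0068, -0.0091] [0.0184, 0.0069, -0.0082] [0.0187, 0.007, -0.0074] 
n 10 rot/row [-0.01  1.3  -0.04]
[-0.0028, 0.0171, 0.003] [-0.0029, 0.0171, 0.003] [-0.003, 0.0171, 0.0029] [-0.003, 0.0171, 0.0029] [-0.0031, 0.0171, 0.0028] [-0.0032, 0.0171, 0.0027] [-0.0033, 0.0171, 0.0027] [-0.0033, 0.0171, 0.0026] [-0.0034, 0.0171, 0.0025] [-0.0035, 0.0171, 0.0024]
```

View pics/m5.png

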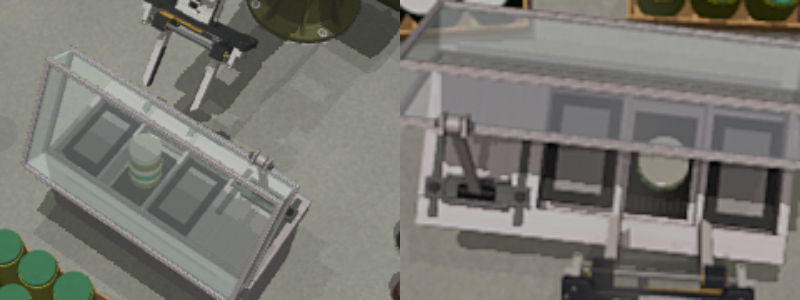

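The jar stands upright on the liner in the middle bay, and the hood is still propped with the foot in the keeper. I'm going back to the stay.

Request:
play_rows --commands '[{"dx":0.0171,"dy":0.0066,"dz":-0.0108,"ax":0,"ay":2.7,"az":-0.2},{"dx":0.0176,"dy":0.0067,"dz":-0.01,"ax":0,"ay":2.7,"az":-0.2},{"dx":0.018,"dy":0.0068,"dz":-0.009,"ax":0,"ay":2.7,"az":-0.2},{"dx":0.0184,"dy":0.0069,"dz":-0.008,"ax":0,"ay":2.7,"az":-0.2},{"dx":0.0187,"dy":0.007,"dz":-0.0074,"ax":0,"ay":2.7,"az":-0.2}]' --claw 0.5

```text
time_s: 20.48
ee_pos: [0.4492, 0.0026, 0.294]
eef_rot: [-3.128, 0.436, 3.085]
force: [0.3, 0.6, -0.3]
grip_width: 0.0497
```

Request:
play_rows --commands '[{"dx":-0.002,"dy":0.0171,"dz":0.003,"ax":0,"ay":1.3,"az":0},{"dx":-0.002,"dy":0.0171,"dz":0.003,"ax":0,"ay":1.3,"az":0},{"dx":-0.002,"dy":0.0171,"dz":0.003,"ax":0,"ay":1.3,"az":0},{"dx":-0.002,"dy":0.0171,"dz":0.003,"ax":0,"ay":1.3,"az":0},{"dx":-0.002,"dy":0.0171,"dz":0.003,"ax":0,"ay":1.3,"az":0}]'

```text
time_s: 20.9
ee_pos: [0.4663, 0.089, 0.2837]
eef_rot: [-3.127, 0.318, 3.081]
force: [1.1, 0.0, -0.1]
grip_width: 0.047
```

Request:
play_rows --commands '[{"dx":-0.002,"dy":0.0171,"dz":0.0027,"ax":0,"ay":1.3,"az":0},{"dx":-0.002,"dy":0.0171,"dz":0.0027,"ax":0,"ay":1.3,"az":0},{"dx":-0.002,"dy":0.0171,"dz":0.0026,"ax":0,"ay":1.3,"az":0},{"dx":-0.002,"dy":0.0171,"dz":0.0025,"ax":0,"ay":1.3,"az":0},{"dx":-0.002,"dy":0.015,"dz":0.0024,"ax":0,"ay":1.2,"az":0}]'

```text
time_s: 21.32
ee_pos: [0.4845, 0.176, 0.2713]
eef_rot: [-3.126, 0.2, 3.08]
force: [0.2, -0.1, 0.2]
grip_width: 0.0472
```

```bash
python3 - <<'E'
from h import *
stat(); M=tool(11.3,-.042)
s=plan(w(-60,143,276),M,5); plan(w(-26,143,273),M,5,s)
E
```

```text
t 21.32 grasp case [-155.5  146.6  282. ] tcp [0.4845 0.176  0.2713] tilt 11.5 F [ 0.2 -0.1  0.2] w 0.0472 q [ 0.32  0.08  1.66 -0.1   1.22 -1.16]
n 5 rot/row [-0.23  0.03 -0.22]
[-0.0184, -0.0016, 0.005] [-0.0184, -0.0016, 0.005] [-0.0184, -0.0017, 0.005] [-0.0184, -0.0018, 0.0049] [-0.0184, -0.0019, 0.0049] 
n 5 rot/row [0. 0. 0.]
[-0.0065, -0.0005, 0.0019] [-0.0065, -0.0005, 0.0019] [-0.0065, -0.0005, 0.0019] [-0.0065, -0.0005, 0.0019] [-0.0065, -0.0005, 0.0019]
```

Request:
play_rows --commands '[{"dx":-0.0184,"dy":-0.0017,"dz":0.005,"ax":-0.2,"ay":0,"az":-0.2},{"dx":-0.0184,"dy":-0.0017,"dz":0.005,"ax":-0.2,"ay":0,"az":-0.2},{"dx":-0.0184,"dy":-0.0017,"dz":0.005,"ax":-0.2,"ay":0,"az":-0.2},{"dx":-0.0184,"dy":-0.0018,"dz":0.005,"ax":-0.2,"ay":0,"az":-0.2},{"dx":-0.012,"dy":-0.0015,"dz":0.003,"ax":-0.2,"ay":0,"az":-0.2}]'

```text
time_s: 21.73
ee_pos: [0.5741, 0.1662, 0.2634]
eef_rot: [-3.14, 0.195, 3.104]
force: [0.2, -0.2, -0.4]
grip_width: 0.0469
```

```bash
python3 - <<'E'
from h import *
stat(); M=cur()[1]
plan(w(-26,143,273),M,5)
print("bar expected at", wproj(w(-46+65*np.sin(.29)-0,143,213+65*np.cos(.29))).round(), wproj(w(-46,143,213)).round())
W=viewer.camera("wrist")[:,:,::-1];cv2.imwrite("pics/w6.png",W[100:480])
E
```

```text
t 21.73 grasp case [-65.3 146.7 274.2] tcp [0.5741 0.1662 0.2634] tilt 11.2 F [ 0.2 -0.2 -0.4] w 0.0469 q [ 0.25  0.27  1.46 -0.06  1.23 -1.27]
n 5 rot/row [0. 0. 0.]
[-0.0076, -0.0013, 0.0017] [-0.0076, -0.0013, 0.0017] [-0.0076, -0.0013, 0.0017] [-0.0076, -0.0013, 0.0017] [-0.0076, -0.0013, 0.0017] 
bar expected at [310. 365.] [314. 275.]
```

View pics/w6.png

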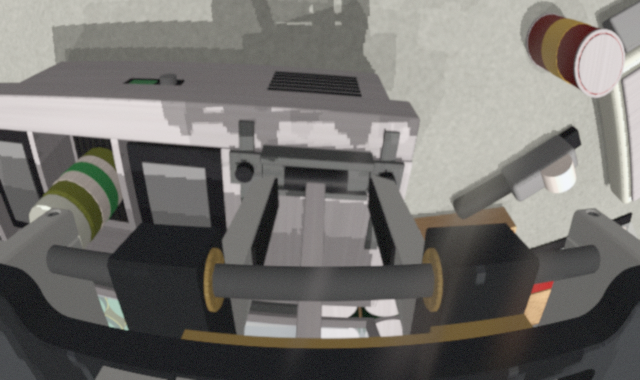

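The bar (u≈314) is between the open fingers (u 245–400). I'm advancing onto it.

Request:
play_rows --commands '[{"dx":-0.0076,"dy":-0.0013,"dz":0.0017,"ax":0,"ay":0,"az":0},{"dx":-0.0076,"dy":-0.0013,"dz":0.0017,"ax":0,"ay":0,"az":0},{"dx":-0.0076,"dy":-0.0013,"dz":0.0017,"ax":0,"ay":0,"az":0},{"dx":-0.006,"dy":-0.001,"dz":0.001,"ax":0,"ay":0,"az":0},{"dx":0,"dy":0,"dz":0,"ax":0,"ay":0,"az":0}]'

```text
time_s: 22.2
ee_pos: [0.6061, 0.159, 0.2619]
eef_rot: [-3.139, 0.194, 3.103]
force: [0.3, -0.3, 0.2]
grip_width: 0.0467
```

```bash
python3 -c "
from h import *
stat()
M=cur()[1]; plan(w(-25,143,273),M,3)"
```

```text
t 22.2 grasp case [-32.7 143.2 272.6] tcp [0.6061 0.159  0.2619] tilt 11.1 F [ 0.3 -0.3  0.2] w 0.0467 q [ 0.22  0.34  1.37 -0.05  1.25 -1.3 ]
n 3 rot/row [0. 0. 0.]
[-0.0025, -0.0002, 0.0004] [-0.0025, -0.0002, 0.0004] [-0.0025, -0.0002, 0.0004]
```

Request:
play_rows --commands '[{"dx":-0.0025,"dy":0,"dz":0,"ax":0,"ay":0,"az":0},{"dx":-0.0025,"dy":0,"dz":0,"ax":0,"ay":0,"az":0},{"dx":0,"dy":0,"dz":0,"ax":0,"ay":0,"az":0},{"dx":0,"dy":0,"dz":0,"ax":0,"ay":0,"az":0},{"dx":0,"dy":0,"dz":0,"ax":0,"ay":0,"az":0}]' --claw 0 --squeeze 30

```text
time_s: 22.62
ee_pos: [0.611, 0.1592, 0.2634]
eef_rot: [-3.139, 0.194, 3.103]
force: [-0.2, -0.4, 0.4]
grip_width: 0.0171
```

Request:
play_rows --commands '[{"dx":0,"dy":0,"dz":0,"ax":0,"ay":0,"az":0},{"dx":0,"dy":0,"dz":0,"ax":0,"ay":0,"az":0},{"dx":0,"dy":0,"dz":0,"ax":0,"ay":0,"az":0},{"dx":0,"dy":0,"dz":0,"ax":0,"ay":0,"az":0},{"dx":0,"dy":0,"dz":0,"ax":0,"ay":0,"az":0}]'

```text
time_s: 23.03
ee_pos: [0.6107, 0.1586, 0.2634]
eef_rot: [-3.139, 0.194, 3.102]
force: [1.1, -1.5, -0.5]
grip_width: 0.0122
```

```bash
sed -i 's/L=65;/L=float(sys.argv[2]);/; s/144,G/143,G/' lift.py; for L in 61 63 65; do echo L $L; python3 lift.py "[[-43,226,5,-1],[-44,238,5,-1]]" $L; done
```

```text
L 61
t 23.03 grasp case [-28.1 143.3 274.2] tcp [0.6107 0.1586 0.2634] tilt 11.1 F [ 1.1 -1.5 -0.5] w 0.0122 q [ 0.22  0.35  1.36 -0.05  1.25 -1.3 ]
  th 1.093 lean 0.324 foot -47.5 216.4
-43 226 th 1.163 lean 0.372 [-20.8 282.8]
n 5 rot/row [0. 0. 0.]
[-0.0017, -0.0002, -0.0014] [-0.0017, -0.0002, -0.0014] [-0.0017, -0.0002, -0.0014] [-0.0017, -0.0002, -0.0014] [-0.0017, -0.0002, -0.0014] 
-44 238 th 1.232 lean 0.453 [-17.3 292.8]
n 5 rot/row [0. 0. 0.]
[-0.0011, -0.0001, -0.0018] [-0.0011, -0.0001, -0.0018] [-0.0011, -0.0001, -0.0018] [-0.0011, -0.0001, -0.0018] [-0.0011, -0.0001, -0.0018] 
L 63
t 23.03 grasp case [-28.1 143.3 274.2] tcp [0.6107 0.1586 0.2634] tilt 11.1 F [ 1.1 -1.5 -0.5] w 0.0122 q [ 0.22  0.35  1.36 -0.05  1.25 -1.3 ]
  th 1.080 lean 0.310 foot -47.3 214.2
-43 226 th 1.163 lean 0.372 [-20.1 284.7]
n 5 rot/row [0. 0. 0.]
[-0.002, -0.0002, -0.0018] [-0.002, -0.0002, -0.0018] [-0.002, -0.0002, -0.0018] [-0.002, -0.0002, -0.0018] [-0.002, -0.0002, -0.0018] 
-44 238 th 1.232 lean 0.453 [-16.4 294.6]
n 5 rot/row [0. 0. 0.]
[-0.0011, -0.0001, -0.0018] [-0.0011, -0.0001, -0.0018] [-0.0011, -0.0001, -0.0018] [-0.0011, -0.0001, -0.0018] [-0.0011, -0.0001, -0.0018] 
L 65
t 23.03 grasp case [-28.1 143.3 274.2] tcp [0.6107 0.1586 0.2634] tilt 11.1 F [ 1.1 -1.5 -0.5] w 0.0122 q [ 0.22  0.35  1.36 -0.05  1.25 -1.3 ]
  th 1.067 lean 0.296 foot -47.0 212.0
-43 226 th 1.163 lean 0.372 [-19.4 286.6]
n 5 rot/row [0. 0. 0.]
[-0.0022, -0.0002, -0.0021] [-0.0022, -0.0002, -0.0021] [-0.0022, -0.0002, -0.0021] [-0.0022, -0.0002, -0.0021] [-0.0022, -0.0002, -0.0021] 
-44 238 th 1.232 lean 0.453 [-15.6 296.4]
n 5 rot/row [0. 0. 0.]
[-0.0011, -0.0001, -0.0018] [-0.0011, -0.0001, -0.0018] [-0.0011, -0.0001, -0.0018] [-0.0011, -0.0001, -0.0018] [-0.0011, -0.0001, -0.0018]
```

L = 64. Lifting the foot out of the trough.

Request:
play_rows --commands '[{"dx":-0.0021,"dy":0,"dz":-0.002,"ax":0,"ay":0,"az":0},{"dx":-0.0021,"dy":0,"dz":-0.002,"ax":0,"ay":0,"az":0},{"dx":-0.0021,"dy":0,"dz":-0.002,"ax":0,"ay":0,"az":0},{"dx":-0.0021,"dy":0,"dz":-0.002,"ax":0,"ay":0,"az":0},{"dx":-0.0021,"dy":0,"dz":-0.002,"ax":0,"ay":0,"az":0}]'

```text
time_s: 23.45
ee_pos: [0.6187, 0.1577, 0.2733]
eef_rot: [-3.137, 0.188, 3.101]
force: [1.1, -3.3, -5.2]
grip_width: 0.0122
```

Request:
play_rows --commands '[{"dx":-0.0011,"dy":0,"dz":-0.0019,"ax":0,"ay":0,"az":0},{"dx":-0.0011,"dy":0,"dz":-0.0019,"ax":0,"ay":0,"az":0},{"dx":-0.0011,"dy":0,"dz":-0.0019,"ax":0,"ay":0,"az":0},{"dx":-0.0011,"dy":0,"dz":-0.0019,"ax":0,"ay":0,"az":0},{"dx":-0.0011,"dy":0,"dz":-0.0019,"ax":0,"ay":0,"az":0}]'

```text
time_s: 23.87
ee_pos: [0.623, 0.1572, 0.2847]
eef_rot: [-3.137, 0.187, 3.101]
force: [0.8, -2.1, -4.2]
grip_width: 0.0119
```

```bash
python3 lift.py "[[-50,240,5,-1],[-90,242,5,-1],[-132,240,5,12]]" 64
```

```text
t 23.87 grasp case [-15.7 143.3 295.5] tcp [0.623  0.1572 0.2847] tilt 10.7 F [ 0.8 -2.1 -4.2] w 0.0119 q [ 0.21  0.37  1.28 -0.05  1.32 -1.31]
  th 1.233 lean 0.452 foot -43.7 238.0
-50 240 th 1.226 lean 0.48 [-20.4 296.8]
n 5 rot/row [0. 0. 0.]
[0.0009, 0.0, -0.0004] [0.0009, 0.0, -0.0004] [0.0009, 0.0, -0.0004] [0.0009, 0.0, -0.0004] [0.0009, 0.0, -0.0004] 
-90 242 th 1.118 lean 0.588 [-54.5 295.3]
n 5 rot/row [0. 0. 0.]
[0.0067, 0.0005, -0.001] [0.0067, 0.0005, -0.001] [0.0067, 0.0005, -0.001] [0.0067, 0.0005, -0.001] [0.0067, 0.0005, -0.001] 
-132 240 th 0.983 lean 0.693 [-91.1 289.2]
n 5 rot/row [-0.05 -0.25  0.01]
[0.0074, 0.0005, -0.0002] [0.0074, 0.0005, -0.0002] [0.0074, 0.0005, -0.0002] [0.0073, 0.0005, -0.0003] [0.0073, 0.0005, -0.0003]
```

The foot is clear (estimated z 238). Next I swing it forward over the rail, a little high.

Request:
play_rows --commands '[{"dx":0.003,"dy":0,"dz":-0.001,"ax":0,"ay":0,"az":0},{"dx":0.0067,"dy":0.0005,"dz":-0.001,"ax":0,"ay":0,"az":0},{"dx":0.0067,"dy":0.0005,"dz":-0.001,"ax":0,"ay":0,"az":0},{"dx":0.0067,"dy":0.0005,"dz":-0.001,"ax":0,"ay":0,"az":0},{"dx":0.0067,"dy":0.0005,"dz":-0.001,"ax":0,"ay":0,"az":0}]'

```text
time_s: 24.28
ee_pos: [0.5907, 0.1611, 0.2846]
eef_rot: [-3.138, 0.188, 3.101]
force: [0.9, -1.5, -4.4]
grip_width: 0.0121
```

Request:
play_rows --commands '[{"dx":0.0074,"dy":0.0005,"dz":-0.001,"ax":0,"ay":0,"az":0},{"dx":0.0074,"dy":0.0005,"dz":-0.001,"ax":0,"ay":0,"az":0},{"dx":0.0074,"dy":0.0005,"dz":-0.001,"ax":0,"ay":0,"az":0},{"dx":0.0074,"dy":0.0005,"dz":-0.001,"ax":0,"ay":0,"az":0},{"dx":0.0074,"dy":0.0005,"dz":-0.001,"ax":0,"ay":0,"az":0}]'

```text
time_s: 24.7
ee_pos: [0.5488, 0.166, 0.2829]
eef_rot: [-3.138, 0.189, 3.101]
force: [0.6, -0.9, -2.9]
grip_width: 0.0121
```

```bash
python3 lift.py "[[-135,236,5,12],[-135,195,5,16],[-133,150,5,20],[-127,105,6,25],[-115,60,6,30],[-108,30,5,33]]" 64
```

```text
t 24.7 grasp case [-90.4 143.7 293.7] tcp [0.5488 0.166  0.2829] tilt 10.9 F [ 0.6 -0.9 -2.9] w 0.0121 q [ 0.26  0.21  1.49 -0.06  1.27 -1.26]
  th 1.002 lean 0.719 foot -132.6 245.6
-135 236 th 0.959 lean 0.684 [-94.6 285.6]
n 5 rot/row [-0.03 -0.23  0.02]
[0.0011, -0.0001, 0.0014] [0.0011, -0.0001, 0.0014] [0.0011, -0.0001, 0.0014] [0.0011, -0.0001, 0.0014] [0.0011, -0.0001, 0.0014] 
-135 195 th 0.795 lean 0.521 [-103.1  250.5]
n 5 rot/row [-0.  -0.8  0. ]
[0.003, 0.0001, 0.0065] [0.0031, 0.0001, 0.0065] [0.0032, 0.0001, 0.0064] [0.0033, 0.0001, 0.0064] [0.0033, 0.0001, 0.0063] 
-133 150 th 0.603 lean 0.363 [-110.3  209.8]
n 5 rot/row [ 0.  -0.8 -0. ]
[0.0035, 0.0001, 0.0074] [0.0036, 0.0001, 0.0074] [0.0037, 0.0001, 0.0073] [0.0038, 0.0001, 0.0073] [0.0039, 0.0001, 0.0072] 
-127 105 th 0.406 lean 0.224 [-112.8  167.4]
n 6 rot/row [ 0.   -0.83 -0.  ]
[0.0027, 0.0, 0.0065] [0.0027, 0.0, 0.0065] [0.0028, 0.0, 0.0064] [0.0029, 0.0, 0.0064] [0.003, 0.0, 0.0063] [0.0031, 0.0, 0.0063] 
-115 60 th 0.206 lean 0.098 [-108.7  123.7]
n 6 rot/row [-0.   -0.83  0.  ]
[0.0023, -0.0, 0.0069] [0.0024, -0.0, 0.0068] [0.0025, -0.0, 0.0068] [0.0026, -0.0, 0.0068] [0.0027, -0.0, 0.0067] [0.0028, -0.0, 0.0067] 
-108 30 th 0.069 lean 0.043 [-105.2   93.9]
n 5 rot/row [-0.  -0.6  0. ]
[0.0023, -0.0, 0.0055] [0.0023, -0.0, 0.0055] [0.0024, -0.0, 0.0054] [0.0024, -0.0, 0.0054] [0.0025, -0.0, 0.0054]
```

Request:
play_rows --commands '[{"dx":0.0011,"dy":0,"dz":0.002,"ax":0,"ay":-0.2,"az":0},{"dx":0.0015,"dy":0,"dz":0.004,"ax":0,"ay":-0.4,"az":0},{"dx":0.003,"dy":0,"dz":0.0055,"ax":0,"ay":-0.8,"az":0},{"dx":0.003,"dy":0,"dz":0.006,"ax":0,"ay":-0.8,"az":0},{"dx":0.003,"dy":0,"dz":0.006,"ax":0,"ay":-0.8,"az":0}]'

```text
time_s: 25.12
ee_pos: [0.5418, 0.1668, 0.2585]
eef_rot: [-3.14, 0.25, 3.102]
force: [-1.2, -0.5, 0.6]
grip_width: 0.012
```

Request:
play_rows --commands '[{"dx":0.0032,"dy":0,"dz":0.0064,"ax":0,"ay":-0.8,"az":0},{"dx":0.0033,"dy":0,"dz":0.0064,"ax":0,"ay":-0.8,"az":0},{"dx":0.0034,"dy":0,"dz":0.0065,"ax":0,"ay":-0.8,"az":0},{"dx":0.0035,"dy":0,"dz":0.0065,"ax":0,"ay":-0.8,"az":0},{"dx":0.0035,"dy":0,"dz":0.0065,"ax":0,"ay":-0.8,"az":0}]'

```text
time_s: 25.53
ee_pos: [0.5349, 0.1677, 0.222]
eef_rot: [3.141, 0.33, 3.102]
force: [-1.8, -1.1, -0.7]
grip_width: 0.012
```

```bash
python3 lift.py "[[-133,150,5,20],[-127,105,6,25],[-115,60,6,30]]" 64
```

```text
t 25.53 grasp case [-105.9  143.7  232.4] tcp [0.5349 0.1677 0.222 ] tilt 18.9 F [-1.8 -1.1 -0.7] w 0.012 q [ 0.29  0.15  1.72 -0.13  0.96 -1.19]
  th 0.711 lean 0.441 foot -133.2 174.5
-133 150 th 0.603 lean 0.363 [-110.3  209.8]
n 5 rot/row [ 0.02 -0.22  0.03]
[0.0023, -0.0001, 0.004] [0.0023, -0.0001, 0.004] [0.0023, -0.0001, 0.004] [0.0023, -0.0001, 0.0039] [0.0023, -0.0001, 0.0039] 
-127 105 th 0.406 lean 0.224 [-112.8  167.4]
n 6 rot/row [ 0.   -0.83 -0.  ]
[0.0027, 0.0, 0.0065] [0.0027, 0.0, 0.0065] [0.0028, 0.0, 0.0064] [0.0029, 0.0, 0.0064] [0.003, 0.0, 0.0063] [0.0031, 0.0, 0.0063] 
-115 60 th 0.206 lean 0.098 [-108.7  123.7]
n 6 rot/row [-0.   -0.83  0.  ]
[0.0023, -0.0, 0.0069] [0.0024, -0.0, 0.0068] [0.0025, -0.0, 0.0068] [0.0026, -0.0, 0.0068] [0.0027, -0.0, 0.0067] [0.0028, -0.0, 0.0067]
```

Request:
play_rows --commands '[{"dx":0.0023,"dy":0,"dz":0.005,"ax":0,"ay":-0.5,"az":0},{"dx":0.0026,"dy":0,"dz":0.006,"ax":0,"ay":-0.6,"az":0},{"dx":0.0028,"dy":0,"dz":0.006,"ax":0,"ay":-0.8,"az":0},{"dx":0.0028,"dy":0,"dz":0.0063,"ax":0,"ay":-0.8,"az":0},{"dx":0.0028,"dy":0,"dz":0.0063,"ax":0,"ay":-0.8,"az":0}]'

```text
time_s: 25.95
ee_pos: [0.5324, 0.1681, 0.1876]
eef_rot: [3.14, 0.397, 3.103]
force: [-1.6, -1.6, -2.1]
grip_width: 0.012
```

Request:
play_rows --commands '[{"dx":0.0028,"dy":0,"dz":0.0063,"ax":0,"ay":-0.8,"az":0},{"dx":0.0029,"dy":0,"dz":0.0063,"ax":0,"ay":-0.8,"az":0},{"dx":0.003,"dy":0,"dz":0.0063,"ax":0,"ay":-0.8,"az":0},{"dx":0.0028,"dy":0,"dz":0.0063,"ax":0,"ay":-0.8,"az":0},{"dx":0.0026,"dy":0,"dz":0.006,"ax":0,"ay":-0.8,"az":0}]'

```text
time_s: 26.37
ee_pos: [0.5316, 0.1682, 0.1506]
eef_rot: [3.141, 0.471, 3.106]
force: [-2.7, -1.9, -1.8]
grip_width: 0.0116
```

```bash
python3 lift.py "[[-118,70,5,29],[-110,35,5,32],[-104,20,5,33]]" 64
```

```text
t 26.37 grasp case [-110.6  143.7  160.4] tcp [0.5316 0.1682 0.1506] tilt 27.0 F [-2.7 -1.9 -1.8] w 0.0116 q [ 0.31  0.18  1.9  -0.26  0.63 -1.04]
  th 0.376 lean 0.190 foot -122.7 97.5
-118 70 th 0.251 lean 0.124 [-110.1  133.5]
n 5 rot/row [ 0.05 -0.4   0.06]
[0.0023, -0.0002, 0.0048] [0.0023, -0.0002, 0.0048] [0.0023, -0.0002, 0.0048] [0.0024, -0.0002, 0.0048] [0.0024, -0.0002, 0.0048] 
-110 35 th 0.092 lean 0.055 [-106.5   98.9]
n 5 rot/row [ 0.  -0.6 -0. ]
[0.0026, -0.0001, 0.0064] [0.0027, -0.0001, 0.0064] [0.0027, -0.0001, 0.0063] [0.0028, -0.0001, 0.0063] [0.0029, -0.0001, 0.0063] 
-104 20 th 0.023 lean 0.02 [-102.7   84. ]
n 5 rot/row [-0.  -0.2  0. ]
[0.0009, -0.0001, 0.0029] [0.0009, -0.0001, 0.0029] [0.0009, -0.0001, 0.0029] [0.0009, -0.0001, 0.0029] [0.0009, -0.0001, 0.0029]
```

Request:
play_rows --commands '[{"dx":0.0023,"dy":0,"dz":0.0048,"ax":0,"ay":-0.5,"az":0},{"dx":0.0023,"dy":0,"dz":0.0048,"ax":0,"ay":-0.5,"az":0},{"dx":0.0023,"dy":0,"dz":0.0048,"ax":0,"ay":-0.5,"az":0},{"dx":0.0023,"dy":0,"dz":0.0048,"ax":0,"ay":-0.5,"az":0},{"dx":0.0023,"dy":0,"dz":0.0048,"ax":0,"ay":-0.5,"az":0}]'

```text
time_s: 26.78
ee_pos: [0.5313, 0.1683, 0.1205]
eef_rot: [3.142, 0.516, 3.109]
force: [-2.9, -1.6, -3.2]
grip_width: 0.012
```

Request:
play_rows --commands '[{"dx":0.0022,"dy":0,"dz":0.005,"ax":0,"ay":-0.6,"az":0},{"dx":0.0022,"dy":0,"dz":0.005,"ax":0,"ay":-0.6,"az":0},{"dx":0.0022,"dy":0,"dz":0.005,"ax":0,"ay":-0.6,"az":0},{"dx":0.002,"dy":0,"dz":0.004,"ax":0,"ay":-0.5,"az":0},{"dx":0.001,"dy":0,"dz":0.002,"ax":0,"ay":-0.2,"az":0}]'

```text
time_s: 27.2
ee_pos: [0.5327, 0.1682, 0.0936]
eef_rot: [-3.141, 0.561, 3.111]
force: [-1.9, -1.0, -3.9]
grip_width: 0.0117
```

```bash
python3 lift.py "[[-106,25,5,-1],[-102,16,5,-1],[-100,14.5,5,-1]]" 64
```

```text
t 27.2 grasp case [-110.4  143.7  102.9] tcp [0.5327 0.1682 0.0936] tilt 32.2 F [-1.9 -1.  -3.9] w 0.0117 q [ 0.33  0.26  2.   -0.51  0.4  -0.79]
  th 0.109 lean 0.086 foot -115.9 39.1
-106 25 th 0.046 lean 0.031 [-104.   89.]
n 5 rot/row [0. 0. 0.]
[0.0004, -0.0002, 0.003] [0.0004, -0.0002, 0.003] [0.0004, -0.0002, 0.003] [0.0004, -0.0002, 0.003] [0.0004, -0.0002, 0.003] 
-102 16 th 0.005 lean 0.01 [-101.4   80. ]
n 5 rot/row [0. 0. 0.]
[0.0005, -0.0, 0.0018] [0.0005, -0.0, 0.0018] [0.0005, -0.0, 0.0018] [0.0005, -0.0, 0.0018] [0.0005, -0.0, 0.0018] 
-100 14.5 th -0.002 lean 0.0 [-100.    78.5]
n 5 rot/row [0. 0. 0.]
[-0.0001, -0.0, 0.0004] [-0.0001, -0.0, 0.0004] [-0.0001, -0.0, 0.0004] [-0.0001, -0.0, 0.0004] [-0.0001, -0.0, 0.0004]
```

Request:
play_rows --commands '[{"dx":0.0004,"dy":0,"dz":0.0026,"ax":0,"ay":0,"az":0},{"dx":0.0004,"dy":0,"dz":0.0026,"ax":0,"ay":0,"az":0},{"dx":0.0004,"dy":0,"dz":0.0026,"ax":0,"ay":0,"az":0},{"dx":0.0004,"dy":0,"dz":0.0022,"ax":0,"ay":0,"az":0},{"dx":0.0003,"dy":0,"dz":0.0015,"ax":0,"ay":0,"az":0}]'

```text
time_s: 27.62
ee_pos: [0.5372, 0.1677, 0.081]
eef_rot: [-3.14, 0.56, 3.112]
force: [-2.8, -2.9, -3.5]
grip_width: 0.0119
```

Request:
play_rows --commands '[{"dx":0.0002,"dy":0,"dz":0.001,"ax":0,"ay":0,"az":0},{"dx":0.0002,"dy":0,"dz":0.001,"ax":0,"ay":0,"az":0},{"dx":0.0002,"dy":0,"dz":0.001,"ax":0,"ay":0,"az":0},{"dx":0,"dy":0,"dz":0,"ax":0,"ay":0,"az":0},{"dx":0,"dy":0,"dz":0,"ax":0,"ay":0,"az":0}]'

```text
time_s: 28.03
ee_pos: [0.5386, 0.1675, 0.0778]
eef_rot: [-3.139, 0.56, 3.112]
force: [-2.9, -1.1, -3.1]
grip_width: 0.0118
```

```bash
python3 lift.py "[[-101,16,5,-1],[-100,14.5,5,-1]]" 64
```

```text
t 28.03 grasp case [-104.4  143.7   87.1] tcp [0.5386 0.1675 0.0778] tilt 32.1 F [-2.9 -1.1 -3.1] w 0.0118 q [ 0.32  0.3   1.99 -0.54  0.37 -0.75]
  th 0.037 lean 0.034 foot -106.6 23.1
-101 16 th 0.005 lean 0.005 [-100.7   80. ]
n 5 rot/row [0. 0. 0.]
[0.0001, -0.0002, 0.0016] [0.0001, -0.0002, 0.0016] [0.0001, -0.0002, 0.0016] [0.0001, -0.0002, 0.0016] [0.0001, -0.0002, 0.0016] 
-100 14.5 th -0.002 lean 0.0 [-100.    78.5]
n 5 rot/row [0. 0. 0.]
[0.0, -0.0, 0.0003] [0.0, -0.0, 0.0003] [0.0, -0.0, 0.0003] [0.0, -0.0, 0.0003] [0.0, -0.0, 0.0003]
```

Request:
play_rows --commands '[{"dx":0.0002,"dy":0,"dz":0.0012,"ax":0,"ay":0,"az":0},{"dx":0.0002,"dy":0,"dz":0.0012,"ax":0,"ay":0,"az":0},{"dx":0.0002,"dy":0,"dz":0.0012,"ax":0,"ay":0,"az":0},{"dx":0.0002,"dy":0,"dz":0.0008,"ax":0,"ay":0,"az":0},{"dx":0,"dy":0,"dz":0,"ax":0,"ay":0,"az":0}]'

```text
time_s: 28.45
ee_pos: [0.5404, 0.1673, 0.0733]
eef_rot: [-3.139, 0.56, 3.112]
force: [-3.5, -1.6, -3.2]
grip_width: 0.012
```

```bash
python3 lift.py "[[-100,15,5,-1]]" 64
```

```text
t 28.45 grasp case [-102.7  143.7   82.6] tcp [0.5404 0.1673 0.0733] tilt 32.1 F [-3.5 -1.6 -3.2] w 0.012 q [ 0.32  0.31  1.99 -0.56  0.36 -0.74]
  th 0.017 lean 0.020 foot -103.9 18.6
-100 15 th 0.0 lean 0.0 [-100.   79.]
n 5 rot/row [0. 0. 0.]
[-0.0001, -0.0002, 0.0009] [-0.0001, -0.0002, 0.0009] [-0.0001, -0.0002, 0.0009] [-0.0001, -0.0002, 0.0009] [-0.0001, -0.0002, 0.0009]
```

Request:
play_rows --commands '[{"dx":0,"dy":0,"dz":0.0007,"ax":0,"ay":0,"az":0},{"dx":0,"dy":0,"dz":0.0007,"ax":0,"ay":0,"az":0},{"dx":0,"dy":0,"dz":0.0007,"ax":0,"ay":0,"az":0},{"dx":0,"dy":0,"dz":0.0005,"ax":0,"ay":0,"az":0},{"dx":0,"dy":0,"dz":0,"ax":0,"ay":0,"az":0}]'

```text
time_s: 28.87
ee_pos: [0.5418, 0.1671, 0.0707]
eef_rot: [-3.139, 0.559, 3.112]
force: [-3.5, -0.9, -4.2]
grip_width: 0.0121
```

```bash
python3 lift.py "[[-100,15,5,-1]]" 64
```

```text
t 28.87 grasp case [-101.2  143.7   80. ] tcp [0.5418 0.1671 0.0707] tilt 32.0 F [-3.5 -0.9 -4.2] w 0.0121 q [ 0.32  0.32  1.99 -0.56  0.35 -0.74]
  th 0.005 lean 0.009 foot -101.8 16.0
-100 15 th 0.0 lean 0.0 [-100.   79.]
n 5 rot/row [0. 0. 0.]
[-0.0001, -0.0002, 0.0003] [-0.0001, -0.0002, 0.0003] [-0.0001, -0.0002, 0.0003] [-0.0001, -0.0002, 0.0003] [-0.0001, -0.0002, 0.0003]
```

Request:
play_rows --commands '[{"dx":0.0001,"dy":0,"dz":0.0006,"ax":0,"ay":0,"az":0},{"dx":0.0001,"dy":0,"dz":0.0006,"ax":0,"ay":0,"az":0},{"dx":0.0001,"dy":0,"dz":0.0006,"ax":0,"ay":0,"az":0},{"dx":0,"dy":0,"dz":0,"ax":0,"ay":0,"az":0},{"dx":0,"dy":0,"dz":0,"ax":0,"ay":0,"az":0}]'

```text
time_s: 29.28
ee_pos: [0.5437, 0.1669, 0.0704]
eef_rot: [-3.139, 0.562, 3.111]
force: [-4.3, -2.2, -3.9]
grip_width: 0.0119
```

Request:
play_rows --commands '[{"dx":0.0001,"dy":0,"dz":0.0005,"ax":0,"ay":0,"az":0},{"dx":0.0001,"dy":0,"dz":0.0005,"ax":0,"ay":0,"az":0},{"dx":0,"dy":0,"dz":0,"ax":0,"ay":0,"az":0},{"dx":0,"dy":0,"dz":0,"ax":0,"ay":0,"az":0},{"dx":0,"dy":0,"dz":0,"ax":0,"ay":0,"az":0}]'

```text
time_s: 29.7
ee_pos: [0.5448, 0.1668, 0.0702]
eef_rot: [-3.139, 0.564, 3.111]
force: [-3.3, -2.2, -1.7]
grip_width: 0.0122
```

Vertical travel stopped at 0.0703 (before the lift it read 0.0709), so the hood is shut. I'll ease back to plumb, release and retreat.

Request:
play_rows --commands '[{"dx":0.001,"dy":0,"dz":-0.0006,"ax":0,"ay":0,"az":0},{"dx":0.001,"dy":0,"dz":-0.0006,"ax":0,"ay":0,"az":0},{"dx":0,"dy":0,"dz":0,"ax":0,"ay":0,"az":0},{"dx":0,"dy":0,"dz":0,"ax":0,"ay":0,"az":0},{"dx":0,"dy":0,"dz":0,"ax":0,"ay":0,"az":0}]'

```text
time_s: 30.12
ee_pos: [0.5426, 0.167, 0.0702]
eef_rot: [-3.14, 0.564, 3.111]
force: [-0.4, -1.4, -4.4]
grip_width: 0.0116
```

Request:
play_rows --commands '[{"dx":0,"dy":0,"dz":0,"ax":0,"ay":0,"az":0},{"dx":0,"dy":0,"dz":0,"ax":0,"ay":0,"az":0},{"dx":0,"dy":0,"dz":0,"ax":0,"ay":0,"az":0},{"dx":0,"dy":0,"dz":0,"ax":0,"ay":0,"az":0},{"dx":0,"dy":0,"dz":0,"ax":0,"ay":0,"az":0}]' --claw 0.5

```text
time_s: 30.53
ee_pos: [0.5446, 0.1687, 0.0726]
eef_rot: [3.139, 0.571, 3.111]
force: [-0.0, -0.0, 0.4]
grip_width: 0.042
```

Request:
play_rows --commands '[{"dx":0,"dy":0,"dz":0,"ax":0,"ay":0,"az":0},{"dx":0,"dy":0,"dz":-0.01,"ax":0,"ay":0,"az":0},{"dx":0.005,"dy":0,"dz":-0.015,"ax":0,"ay":0,"az":0},{"dx":0.01,"dy":0,"dz":-0.02,"ax":0,"ay":0,"az":0},{"dx":0.01,"dy":0,"dz":-0.02,"ax":0,"ay":0,"az":0}]'

```text
time_s: 30.95
ee_pos: [0.4884, 0.17, 0.1134]
eef_rot: [3.14, 0.569, 3.11]
force: [0.4, 0.1, 0.9]
grip_width: 0.0471
```

Request:
play_rows --commands '[{"dx":0.015,"dy":0,"dz":-0.025,"ax":0,"ay":0,"az":0},{"dx":0.015,"dy":0,"dz":-0.025,"ax":0,"ay":0,"az":0},{"dx":0.01,"dy":0,"dz":-0.02,"ax":0,"ay":0,"az":0},{"dx":0,"dy":0,"dz":0,"ax":0,"ay":0,"az":0},{"dx":0,"dy":0,"dz":0,"ax":0,"ay":0,"az":0}]'

```text
time_s: 31.37
ee_pos: [0.4124, 0.1725, 0.1545]
eef_rot: [3.136, 0.573, 3.109]
force: [0.4, 0.4, -0.2]
grip_width: 0.047
```

```bash
python3 - <<'E'
from h import *
stat()
a=[viewer.camera(n)[:,:,::-1] for n in("scene","top","wrist")]
z=lambda i:cv2.resize(i,(400,300))
cv2.imwrite("pics/m6.png",np.vstack([np.hstack([z(a[0][100:330,170:477]),z(a[1][160:310,200:400])]),np.hstack([z(a[2]),z(a[1])])]))
print("foot exp",(wproj(w(-100,143,15))*.625).round(),"hood front top corner exp",(wproj(w(-94,200,267))*.625).round())
E
```

```text
t 31.37 grasp case [-230.5  134.5  163.7] tcp [0.4124 0.1725 0.1545] tilt 32.8 F [ 0.4  0.4 -0.2] w 0.047 q [ 0.46 -0.1   2.21 -0.5   0.56 -0.72]
foot exp [200. 157.] hood front top corner exp [249. 328.]
```

The picture limit is reached, so the last checks are numeric against the first pictures.

```bash
python3 - <<'E'
from h import *
for n,box in(("top",(205,175,385,285)),("scene",(250,180,425,345))):
    a=cv2.imread(f"pics/{n}0.png").astype(int); b=viewer.camera(n)[:,:,::-1].astype(int)
    d=(np.abs(a-b).max(2)>30).astype(np.uint8); x0,y0,x1,y1=box
    k,l,st,ce=cv2.connectedComponentsWithStats(d[y0:y1,x0:x1]); print(n,[(s[:5]+[x0,y0,0,0,0]).tolist() for s in st[1:] if s[4]>12])
for i in range(2):
    W=viewer.camera("wrist"); g=W.max(2); m=(g<45).astype(np.uint8); m[300:]=0
    k,l,st,ce=cv2.connectedComponentsWithStats(m)
    for s,c in zip(st[1:],ce[1:]):
        if s[4]>100: print(s.tolist(),c.round(),won(*c,0,-100).round(1))
E
```

```text
top [[308, 219, 22, 23, 383]]
scene [[386, 180, 39, 72, 1510], [250, 190, 3, 14, 28], [310, 235, 17, 15, 150], [308, 248, 19, 8, 56], [309, 253, 18, 8, 40]]
[553, 138, 63, 64, 1471] [579. 161.] [-100.   626.9 -236.1]
[582, 185, 58, 74, 2285] [610. 215.] [-100.   605.9  -89.2]
[303, 241, 40, 17, 505] [322. 248.] [-100.   144.9   10.5]
[268, 279, 47, 21, 203] [283. 294.] [-100.   109.2   67.6]
[369, 279, 9, 21, 115] [372. 292.] [-100.   191.2   61.4]
[554, 138, 63, 64, 1484] [579. 161.] [-100.   627.  -236.1]
[582, 185, 58, 73, 2283] [610. 215.] [-100.   605.9  -88.9]
[303, 241, 40, 17, 513] [322. 248.] [-100.   144.9   10.7]
[269, 279, 46, 21, 200] [283. 294.] [-100.   109.2   67.6]
[369, 279, 9, 21, 116] [372. 292.] [-100.   191.3   61.4]
```

```bash
python3 - <<'E'
from h import *
from station import workorder
print(cs(onz("top",319,229,.242)).round(1)); stat(); print(workorder.hand_in())
E
```

```text
[ 10.7 -57.7 242. ]
t 31.72 grasp case [-230.2  134.   162.4] tcp [0.4127 0.1719 0.1531] tilt 32.7 F [0.3 0.3 0.2] w 0.0469 q [ 0.46 -0.09  2.21 -0.5   0.56 -0.72]
the job is handed in; nothing more can be done
None
```

The job is done and handed in at 31.7 s. I lifted the hood by its stay and seated the roller foot in the keeper's trough. With the hood standing propped on its own, I set the small jar upright on the liner in the middle bay. Then I took the stay off, lowered the hood slowly until it was shut, and backed the arm away.

**Last checks:**
- **Hood and jar:** In the case area the top camera matches its first picture except for the jar, whose cap is at case (11, -58) mm. The scene camera also shows differences at the jar, plus a small one at the crop's left edge and a larger one where I expect the arm and its shadow. I did not look into those two.
- **Stay:** The foot measures y 145, z 10.6 mm and is still. It measured y 140, z 10.9 mm before the job.
- **Robot:** It is touching nothing, with forces under 0.5 N.

**Not checked or off:**
- The 12-picture limit stopped me viewing a final picture, so the closing checks are numeric only.
- The tins, big jar and tubs were not measured again. The top camera showed no change at the tubs.
- My case frame differed from the felt stay position by about 3 mm in y. I allowed for that when placing the jar.
- Joint 4 came within 0.02 rad of its limit on the first approach, so I changed the tool angle.

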